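# Load a staple stick and close the bench stapler

## Robot

A 6-joint arm with a two-finger parallel gripper is mounted at the origin on the work surface. World frame = base frame: x ahead of the robot, y to its left, z up, the work surface at z = 0. Lengths are in m, angles in rad, forces in N, time in s.
With the tool pointing down it reaches from about 0.3 to 0.75 m from the base axis. Payload 8.5 kg.
Tool frame: the origin (TCP) lies at the very end of the fingers, on their centre line; the grasp point (between the pads) lies 19 mm behind it; z points along the fingers, x is the direction in which the jaws open and shut, and the axes are right-handed (so a half turn about z gives the same grasp; the last joint's range is limited). The gripper opens to 85 mm and grips with 20 to 120 N. Pads are 22 mm wide; open, the fingers measure 114 mm over their backs; the gripper's body (76 mm by 85 mm) begins 54 mm behind the grasp point. The pads swing forward as they close: fully open they stand 13 mm farther back than shut.
Start: joints at [1.073, 0.381, 1.297, -0, 1.464, -0.215], TCP at [0.153, 0.528, 0.231] pointing down, gripper open.
Joint ranges: [-3.11, 3.11], [-0.89, 2.33], [0.22, 2.48], [-1.42, 4.56], [0.17, 2.85], [-2.88, 2.88]. Speed limits (rad/s): [2.39, 2.39, 3.14, 3.14, 3.14, 3.14].

## Interface

Orientations are given as a 3x3 rotation matrix whose columns are the frame's x, y, z axes.
In Python, from station import read_state, capture, camera_params, finish_job gives the robot as it stands. The module is installed in compiled form; this text tells all that it offers.
- The arm moves only by the tool apply_moves, never from a script. Its argument "moves" is a list of rows, each an object of numbers: "fingers": the finger opening in m, from 0 to 0.0854; "tx", "ty", "tz": the shift along the tool's x, y, z in m; "ax", "ay", "az": the turn, a rotation vector about the tool's x, y, z in rad. In form: [{"fingers": .., "tx": .., "ty": .., "tz": .., "ax": .., "ay": .., "az": ..}, ...]. A call has 1 to 20 rows; each row shifts and turns the commanded pose from where the row before left it, along the tool's axes as they then stand; what a row does not reach is not made up. A row lasts 1/8 s, in which the tool goes at most 62.5 mm and 10.7 degrees, less where a joint would pass 70% of its speed; a pose out of reach is approached as far as the arm can. A call is refused whole if a number of a shift passes 0.0625 or a number of a turn 0.188, either way. A call with a gripper value outside its range is refused whole. The fingers move at their own pace and stop on an object; "squeeze" is the grip in N (left out, the last holds). Time passes only in rows, so rows that do not move let the fingers close. It gives the time, the measured TCP pose, the force and the opening at its end, in the units of the state.
- read_state(): the state, without advancing time (a new reading comes with each control period).
- capture(name): name is "scene" or "top" or "wrist"; returns the picture (420x560x3 uint8, blue, green, red); there is no depth.
- camera_params(name): a dict with "fx", "fy", "cx", "cy" (pixels), "position" and "orientation" of the camera in the world. Camera axes: x right, y down, z forward; pixel columns grow to the right and rows downward; lengths in m; the calibration is good to about 2 mm. The wrist camera is an equidistant fisheye: a pixel r from the principal point sees the ray r / f radians off the axis. A picture is of the moment at which its call begins: read the wrist's pose just before it. camera_params takes no time and is no camera call; for the wrist camera it gives the pose at the moment of the call.
- finish_job(): hands the job in, once; it reports no verdict.
The state is a dict: "clock": time; "q": joint angles; "joint_velocities": joint speeds; "effort": joint torques, N m; "tcp_pos": TCP position; "orientation": TCP orientation; "force": force on the tool from outside, world axes, zero at the start; "moment": the same for the moment, N m; "grip_width": finger opening in m.
Only numpy, scipy, OpenCV 4.12 (cv2) and the standard library are available. Lean on these libraries where they do the work, as an engineer would, in place of code of your own. Each camera call takes 0.05 s, during which the arm holds its last target.

## Task

Load the bench stapler with the full-length wide staple stick and close it: set the stick astride the magazine rail tail first, push the spring follower right back with it so that its front end can drop down behind the nose plate, and let the follower hold it there. Then swing the stapler's cap over and press it fully shut. Work by feel, never force the stick or the stapler, and leave the other things on the counter alone.

Things in the scene. Friction and masses are not known exactly. Their poses are not given: they have to be found in the camera images.
- stapler: Bench stapler screwed to the counter, open. Origin: centre of the underside of its base plate (250 x 85 x 10 mm), x along the magazine to the nose, z up. The upper part (rail, nose plate, follower, cap) is clamped anywhere up to 14 mm further forward or back on the base than stated: no pose shows this, feel or look for it. Nothing stands beside the rail from x = -45 to +120 mm.
- seat (a point): Where the loaded stick's centre lies (upper part at middle setting): stapler x +40 mm, height 70.5 mm. The stick sits astride a core rail 28 mm wide, top edges rounded 6 mm, flat top at height 77 mm, on a 36 mm wide beam with its shoulder at 60 mm, over x -112 to +80 mm. At x +80 to +84 the nose plate, 36 mm wide, top edge 79.5 mm high, closes the front end. x, z as the stapler's.
- follower (a point): Spring follower, at rest: centre of its flat front face (middle setting), stapler x +13 mm, 67 mm behind the nose plate's inner face, so the 80 mm stick fits only with it pushed back. A block astride the rail, 36 mm wide, face from height 61 to 87.5 mm. It slides back (-x) against a spring: 2 N to start, +0.12 N per mm (and some drag), hard stop after 17.5 mm. This point stays put. x, z as the stapler's.
- stick_center (a point): The stick to load: staples glued side by side, an upside-down U of plain steel, 80 mm long, 36 mm wide, 18 mm high, crown (top) and legs 2.5 mm thick, 31 mm wide inside, open below and at both ends, about 60 g. It stands legs down on the counter. Point: its centre, half-way up; x along its length (both ends alike), z up.
- hinge (a point): Middle of the cap's hinge axis (middle setting): stapler x -92 mm, height 85 mm; the axis runs along the stapler's y. This point stays put.
- cap (a joint): The cap, a sheet-steel cover 44 mm wide reaching 182 mm from the hinge, skirts 14 mm deep. Rad: 0 fully shut (level, over the magazine), grows as its nose end swings up and back, stop 1.95; starts about upright. Stiff hinge (0.45 N m): stays where left. Its outer face (top when shut) lies 10 mm off the hinge axis; 129 to 179 mm out that face carries a press pad 4 mm thick.
- stub_center (a point): A used-up remainder of the same staples, 38 mm long, 36 mm wide, 18 mm high. Leave it. Point at its centre.
- narrow_center (a point): A stick of another, narrower staple, 80 mm long, 22 mm wide, 14 mm high. Leave it. Point at its centre.
- lid_mark (a point): Steel pot lid with a black knob, 164 mm across, 47 mm high, on the counter. Point on its axis 11 mm up.
- bowl_mark (a point): Steel bowl, 130 mm across, 55 mm high. Point on its axis 27 mm up.
- tape_mark (a point): Cardboard ring, 90 mm across, 48 mm high. Point at its centre.
- driver_mark (a point): Screwdriver lying on the counter, about 200 mm long. Point at its middle, on the underside.
- cup_mark (a point): White cup, 74 mm across, 90 mm high. Point on its axis, half-way up.
There are look-alikes about, which are no part of the job. Leave any purple, turquoise or yellow look-alike of the part that bears stick_center alone.

How it is judged:
By the outcome, as a careful person would: the job done as asked, in the order asked, and still so for the second after the job is handed in, with the robot touching nothing.
It also fails if it takes over 72 s, if anything falls off the work surface, if the arm or the gripper's body presses on something with over 40 N, if the wrist force passes 120 N, or if a joint passes its speed limit or range.

## Working session

There is one attempt and no reset: what is moved stays moved. The work goes in short steps, Python scripts to look and compute and a tool call to move; the robot and the scene stay as the last step left them, time stands still between calls to the robot, and variables do not carry over. Pictures are saved under pics/ and viewed, and the job is handed in when it is done.

Besides the shell and the picture viewer there is one more tool, called as name(argument=value, ...) on one line, values as JSON. apply_moves: Moves the arm, as the interface text tells. Its arguments: {"type":"object","properties":{"moves":{"type":"array","items":{"type":"object","properties":{"fingers":{"type":"number"},"tx":{"type":"number"},"ty":{"type":"number"},"tz":{"type":"number"},"ax":{"type":"number"},"ay":{"type":"number"},"az":{"type":"number"}}}},"squeeze":{"type":"number"}},"required":["moves"]}

```bash
ls; mkdir -p pics; python3 - <<'E'
from station import *
import cv2,numpy as np
s=read_state()
for k,v in s.items(): print(k,np.round(v,4).tolist())
for n in ["scene","top","wrist"]:
    c=camera_params(n); print(n,{k:np.round(v,4).tolist() for k,v in c.items()})
    cv2.imwrite(f"pics/{n}0.png",capture(n))
E
```

```text
pics
clock 0.0
q [1.0727, 0.3812, 1.2982, -0.0, 1.4636, -0.2153]
joint_velocities [0.0018, 0.0, -0.0015, -0.0006, -0.0006, 0.0007]
effort [0.0024, -44.846, -23.128, -0.0001, 0.0048, -0.0]
tcp_pos [0.1533, 0.5279, 0.2307]
orientation [[0.279, 0.9603, -0.0007], [0.9603, -0.279, -0.0013], [-0.0014, -0.0003, -1.0]]
force [-0.145, -0.1581, 0.2992]
moment [0.042, -0.0073, 0.0089]
grip_width 0.0855
scene {'fx': 386.1876, 'fy': 386.1876, 'cx': 271.657, 'cy': 205.5316, 'position': [1.3096, -0.1055, 0.6605], 'orientation': [[0.1142, 0.5871, -0.8015], [0.9934, -0.06, 0.0976], [0.0092, -0.8073, -0.59]]}
top {'fx': 525.1079, 'fy': 525.1079, 'cx': 266.3222, 'cy': 208.8964, 'position': [0.3595, -0.0126, 1.1815], 'orientation': [[0.0114, -0.9808, 0.1947], [-0.9998, -0.0142, -0.013], [0.0156, -0.1945, -0.9808]]}
wrist {'fx': 325.1923, 'fy': 325.1923, 'cx': 281.333, 'cy': 208.8828, 'position': [0.0891, 0.5463, 0.3748], 'orientation': [[0.2785, 0.926, 0.2547], [0.9604, -0.2681, -0.0754], [-0.0015, 0.2656, -0.9641]]}
```

View pics/scene0.png

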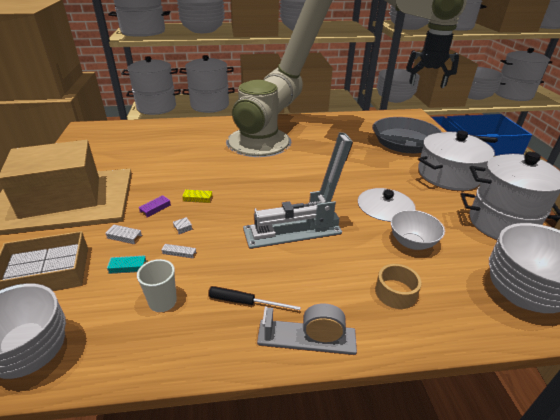

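View pics/top0.png

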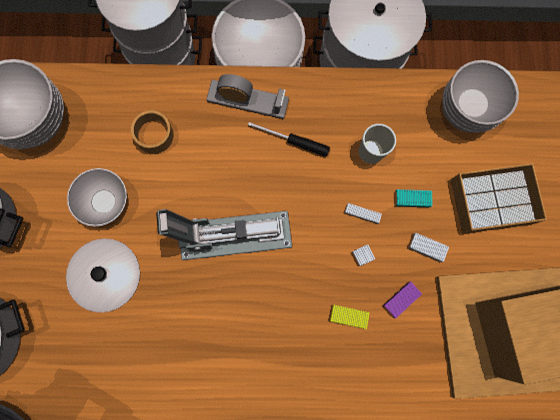

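View pics/wrist0.png

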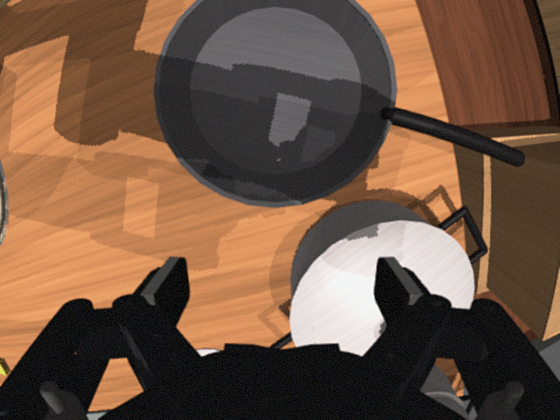

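```bash
python3 - <<'E'
import cv2
t=cv2.imread("pics/top0.png")
cv2.imwrite("pics/t_st.png",cv2.resize(t[195:270,150:300],None,fx=5,fy=5,interpolation=cv2.INTER_CUBIC))
cv2.imwrite("pics/t_sk.png",cv2.resize(t[195:275,340:460],None,fx=6,fy=6,interpolation=cv2.INTER_CUBIC))
s=cv2.imread("pics/scene0.png")
cv2.imwrite("pics/s_st.png",cv2.resize(s[130:250,235:365],None,fx=5,fy=5,interpolation=cv2.INTER_CUBIC))
E
```

```text
(no output)
```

View pics/t_st.png

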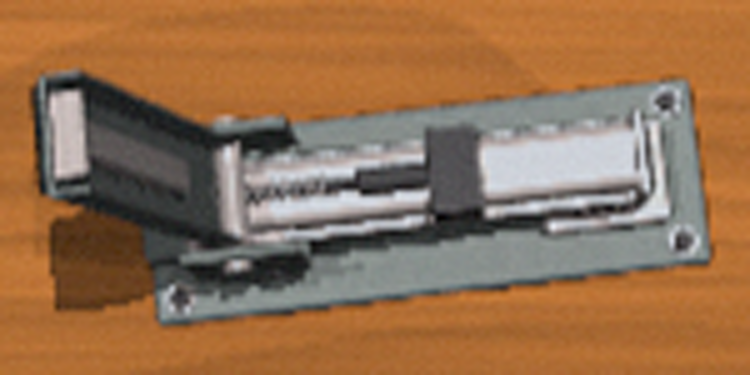

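View pics/t_sk.png

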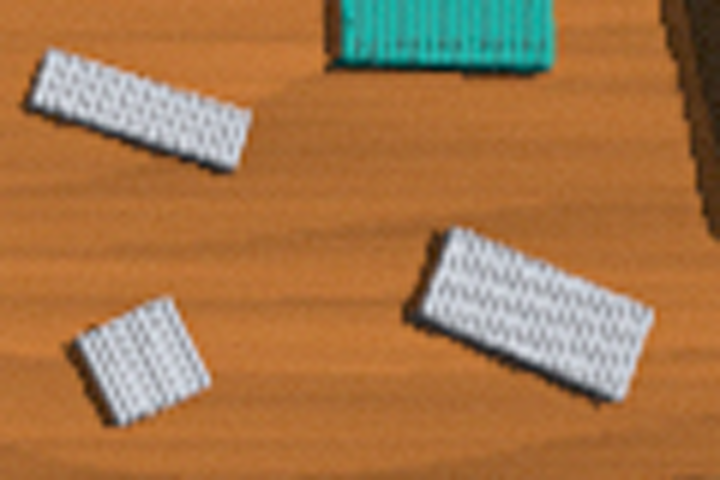

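View pics/s_st.png

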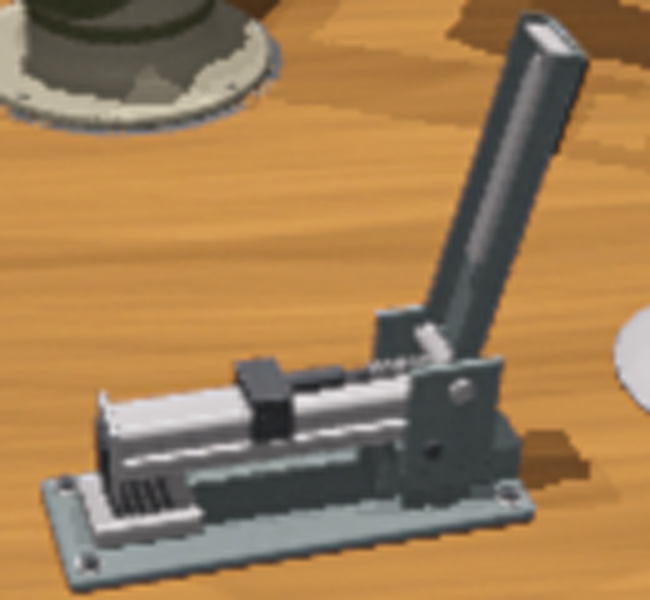

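```bash
cat > h.py <<'E'
import numpy as np, cv2
from station import *
def ray(n,uv,c=None):
    c=c or camera_params(n); R=np.array(c['orientation']); p=np.array(c['position'])
    x=(uv[0]-c['cx'])/c['fx']; y=(uv[1]-c['cy'])/c['fy']
    if n=='wrist':
        r=np.hypot(x,y); d=np.array([x/r*np.sin(r),y/r*np.sin(r),np.cos(r)]) if r>0 else np.array([0,0,1.])
    else: d=np.array([x,y,1.])
    return p,R@d
def px(n,uv,z,c=None):
    p,d=ray(n,uv,c); return p+d*(z-p[2])/d[2]
def proj(n,P,c=None):
    c=c or camera_params(n); R=np.array(c['orientation']); q=R.T@(np.array(P)-np.array(c['position']))
    if n=='wrist':
        h=np.hypot(q[0],q[1]); th=np.arctan2(h,q[2]); return np.array([c['cx']+c['fx']*th*q[0]/h,c['cy']+c['fy']*th*q[1]/h])
    return np.array([c['cx']+c['fx']*q[0]/q[2],c['cy']+c['fy']*q[1]/q[2]])
E
python3 - <<'E'
from h import *
np.set_printoptions(precision=4,suppress=True)
f=lambda u,v:(150+u/5-.4,195+v/5-.4)
for p,z in [((688,80),.01),((712,262),.01),((160,322),.01)]: print('base',px('top',f(*p),z))
g=lambda u,v:(340+u/6-.4,195+v/6-.4)
P=np.array([px('top',g(*p),.018) for p in [(455,228),(654,310),(622,402),(420,320)]])
print(P,P.mean(0),[np.linalg.norm(P[i]-P[(i+1)%4]) for i in range(4)])
d=(P[1]-P[0]+P[2]-P[3]);print('ang',np.arctan2(d[1],d[0]))
s=lambda u,v:(235+u/5-.4,130+v/5-.4)
for p,z in [((78,590),.01),((533,515),.01),((43,483),.01)]: print('base sc',px('scene',s(*p),z))
# follower top front edge corners height .0875
for p in [(475,125),(481,215)]: print('fol',px('top',f(*p),.0875))
for p in [(640,112),(655,190)]: print('nose',px('top',f(*p),.0795))
E
```

```text
base [ 0.5887 -0.0757  0.01  ]
base [ 0.5057 -0.0868  0.01  ]
base [0.4755 0.1592 0.01  ]
[[ 0.5409 -0.3641  0.018 ]
 [ 0.511  -0.4373  0.018 ]
 [ 0.4765 -0.4234  0.018 ]
 [ 0.5061 -0.3494  0.018 ]] [ 0.5086 -0.3936  0.018 ] [np.float64(0.07913445345795853), np.float64(0.03719717940534848), np.float64(0.07970345098149074), np.float64(0.03778988043306595)]
ang -1.9548901103347955
base sc [ 0.5964 -0.0712  0.01  ]
base sc [0.5635 0.169  0.01  ]
base sc [ 0.5108 -0.0838  0.01  ]
fol [0.5529 0.0185 0.0875]
fol [0.5146 0.0153 0.0875]
nose [ 0.5609 -0.0515  0.0795]
nose [ 0.5274 -0.0581  0.0795]
```

```bash
cat >> h.py <<'E'
from scipy.spatial.transform import Rotation as Ro
def plan(P,R,Pt,Rt,n):
    """straight line rows in tool axes, evenly rotating"""
    w=Ro.from_matrix(R.T@Rt).as_rotvec(); dR=Ro.from_rotvec(w/n).as_matrix()
    rows=[];P=np.array(P,float);R=np.array(R,float)
    for i in range(n):
        t=(R.T@(np.array(Pt)-P))/(n-i); rows.append(np.r_[t,w/n]); P=P+R@t; R=R@dR
    return np.array(rows)
def down(psi): # psi yaw of tool x
    c,s=np.cos(psi),np.sin(psi); return np.array([[c,s,0],[s,-c,0],[0,0,-1.]])
def pr(rows):
    print("["+",".join("{"+",".join(f'"{k}":{v:.4f}' for k,v in zip(["tx","ty","tz","ax","ay","az"],r) if abs(v)>5e-5)+"}" for r in rows)+"]")
E
python3 - <<'E'
from h import *
s=read_state()
pr(plan(s['tcp_pos'],np.array(s['orientation']),[.5086,-.3936,.16],down(-.384),20))
E
```

```text
[{"tx":-0.0393,"ty":0.0299,"tz":0.0036,"az":0.0836},{"tx":-0.0367,"ty":0.0331,"tz":0.0036,"az":0.0836},{"tx":-0.0338,"ty":0.0360,"tz":0.0036,"az":0.0836},{"tx":-0.0306,"ty":0.0387,"tz":0.0036,"az":0.0836},{"tx":-0.0273,"ty":0.0412,"tz":0.0036,"az":0.0836},{"tx":-0.0238,"ty":0.0433,"tz":0.0036,"az":0.0836},{"tx":-0.0201,"ty":0.0451,"tz":0.0036,"az":0.0836},{"tx":-0.0162,"ty":0.0466,"tz":0.0036,"az":0.0836},{"tx":-0.0123,"ty":0.0478,"tz":0.0036,"az":0.0836},{"tx":-0.0082,"ty":0.0487,"tz":0.0036,"az":0.0836},{"tx":-0.0041,"ty":0.0492,"tz":0.0036,"az":0.0836},{"ty":0.0494,"tz":0.0036,"az":0.0836},{"tx":0.0041,"ty":0.0492,"tz":0.0035,"az":0.0836},{"tx":0.0082,"ty":0.0487,"tz":0.0035,"az":0.0836},{"tx":0.0122,"ty":0.0478,"tz":0.0035,"az":0.0836},{"tx":0.0162,"ty":0.0467,"tz":0.0035,"az":0.0836},{"tx":0.0200,"ty":0.0451,"tz":0.0035,"az":0.0836},{"tx":0.0237,"ty":0.0433,"tz":0.0035,"az":0.0836},{"tx":0.0273,"ty":0.0412,"tz":0.0035,"az":0.0836},{"tx":0.0306,"ty":0.0388,"tz":0.0035,"az":0.0836}]
```

apply_moves(moves=[{"tx": -0.0393, "ty": 0.0299, "tz": 0.0036, "az": 0.0836}, {"tx": -0.0367, "ty": 0.0331, "tz": 0.0036, "az": 0.0836}, {"tx": -0.0338, "ty": 0.036, "tz": 0.0036, "az": 0.0836}, {"tx": -0.0306, "ty": 0.0387, "tz": 0.0036, "az": 0.0836}, {"tx": -0.0273, "ty": 0.0412, "tz": 0.0036, "az": 0.0836}, {"tx": -0.0238, "ty": 0.0433, "tz": 0.0036, "az": 0.0836}, {"tx": -0.0201, "ty": 0.0451, "tz": 0.0036, "az": 0.0836}, {"tx": -0.0162, "ty": 0.0466, "tz": 0.0036, "az": 0.0836}, {"tx": -0.0123, "ty": 0.0478, "tz": 0.0036, "az": 0.0836}, {"tx": -0.0082, "ty": 0.0487, "tz": 0.0036, "az": 0.0836}, {"tx": -0.0041, "ty": 0.0492, "tz": 0.0036, "az": 0.0836}, {"ty": 0.0494, "tz": 0.0036, "az": 0.0836}, {"tx": 0.0041, "ty": 0.0492, "tz": 0.0035, "az": 0.0836}, {"tx": 0.0082, "ty": 0.0487, "tz": 0.0035, "az": 0.0836}, {"tx": 0.0122, "ty": 0.0478, "tz": 0.0035, "az": 0.0836}, {"tx": 0.0162, "ty": 0.0467, "tz": 0.0035, "az": 0.0836}, {"tx": 0.02, "ty": 0.0451, "tz": 0.0035, "az": 0.0836}, {"tx": 0.0237, "ty": 0.0433, "tz": 0.0035, "az": 0.0836}, {"tx": 0.0273, "ty": 0.0412, "tz": 0.0035, "az": 0.0836}, {"tx": 0.0306, "ty": 0.0388, "tz": 0.0035, "az": 0.0836}])

```text
invalid input
```

apply_moves(moves=[{"tx": 0}, {"tx": 0}])

```text
invalid input
```

```bash
python3 - <<'E'
from h import *
import json
c=camera_params('wrist'); im=capture('wrist'); cv2.imwrite('pics/w1.png',im)
json.dump({k:np.array(v).tolist() for k,v in c.items()},open('w1.json','w'))
s=read_state(); print(s['clock'],s['tcp_pos'],s['orientation'],s['force'],s['q'])
cv2.imwrite('pics/w1c.png',cv2.resize(im[140:290,180:380],None,fx=4,fy=4,interpolation=cv2.INTER_CUBIC))
E
```

```text
0.2 [0.15339443 0.52799755 0.23094709] [[ 2.79039777e-01  9.60279467e-01 -3.84485351e-04]
 [ 9.60279159e-01 -2.79040002e-01 -7.83421234e-04]
 [-8.59590118e-04 -1.50607583e-04 -9.99999619e-01]] [-0.67991264 -0.41262629  0.22688047] [ 1.07271178e+00  3.80983590e-01  1.29790131e+00 -3.67152782e-05
  1.46357967e+00 -2.15286405e-01]
```

View pics/w1c.png

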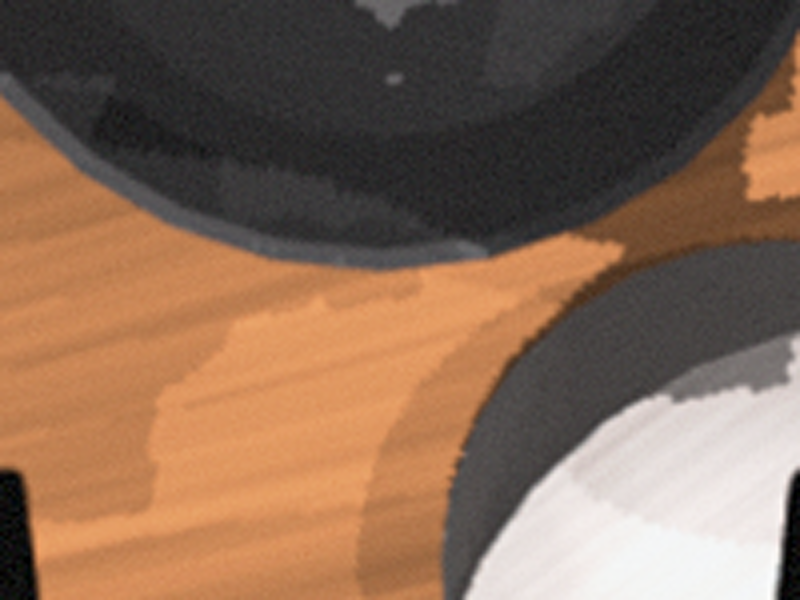

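View pics/w1.png

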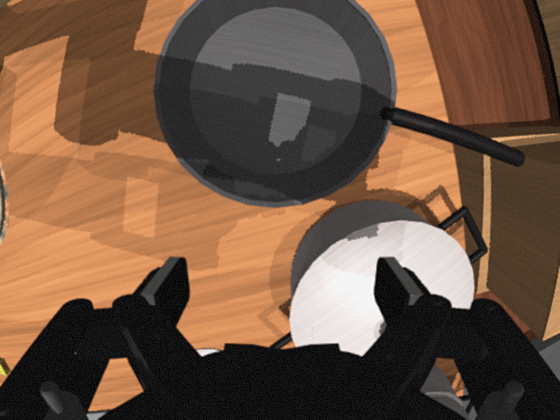

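The calls were refused, so the arm has not moved. I'll try one row with every key filled in.

apply_moves(moves=[{"fingers": 0.085, "tx": 0.0, "ty": 0.0, "tz": 0.0, "ax": 0.0, "ay": 0.0, "az": 0.0}], squeeze=40)

```text
clock: 0.32
tcp_pos: [0.1534, 0.5281, 0.2311]
orientation: [[0.279, 0.96, -0.0], [0.96, -0.279, -0.0], [-0.0, -0.0, -1.0]]
force: [0.6, -0.3, 0.8]
grip_width: 0.0857
```

apply_moves(moves=[{"fingers": 0.085, "tx": -0.0393, "ty": 0.0299, "tz": 0.0036, "ax": 0, "ay": 0, "az": 0.0836}, {"fingers": 0.085, "tx": -0.0367, "ty": 0.0331, "tz": 0.0036, "ax": 0, "ay": 0, "az": 0.0836}, {"fingers": 0.085, "tx": -0.0338, "ty": 0.036, "tz": 0.0036, "ax": 0, "ay": 0, "az": 0.0836}, {"fingers": 0.085, "tx": -0.0306, "ty": 0.0387, "tz": 0.0036, "ax": 0, "ay": 0, "az": 0.0836}, {"fingers": 0.085, "tx": -0.0273, "ty": 0.0412, "tz": 0.0036, "ax": 0, "ay": 0, "az": 0.0836}, {"fingers": 0.085, "tx": -0.0238, "ty": 0.0433, "tz": 0.0036, "ax": 0, "ay": 0, "az": 0.0836}, {"fingers": 0.085, "tx": -0.0201, "ty": 0.0451, "tz": 0.0036, "ax": 0, "ay": 0, "az": 0.0836}, {"fingers": 0.085, "tx": -0.0162, "ty": 0.0466, "tz": 0.0036, "ax": 0, "ay": 0, "az": 0.0836}, {"fingers": 0.085, "tx": -0.0123, "ty": 0.0478, "tz": 0.0036, "ax": 0, "ay": 0, "az": 0.0836}, {"fingers": 0.085, "tx": -0.0082, "ty": 0.0487, "tz": 0.0036, "ax": 0, "ay": 0, "az": 0.0836}, {"fingers": 0.085, "tx": -0.0041, "ty": 0.0492, "tz": 0.0036, "ax": 0, "ay": 0, "az": 0.0836}, {"fingers": 0.085, "tx": 0.0, "ty": 0.0494, "tz": 0.0036, "ax": 0, "ay": 0, "az": 0.0836}, {"fingers": 0.085, "tx": 0.0041, "ty": 0.0492, "tz": 0.0035, "ax": 0, "ay": 0, "az": 0.0836}, {"fingers": 0.085, "tx": 0.0082, "ty": 0.0487, "tz": 0.0035, "ax": 0, "ay": 0, "az": 0.0836}, {"fingers": 0.085, "tx": 0.0122, "ty": 0.0478, "tz": 0.0035, "ax": 0, "ay": 0, "az": 0.0836}, {"fingers": 0.085, "tx": 0.0162, "ty": 0.0467, "tz": 0.0035, "ax": 0, "ay": 0, "az": 0.0836}, {"fingers": 0.085, "tx": 0.02, "ty": 0.0451, "tz": 0.0035, "ax": 0, "ay": 0, "az": 0.0836}, {"fingers": 0.085, "tx": 0.0237, "ty": 0.0433, "tz": 0.0035, "ax": 0, "ay": 0, "az": 0.0836}, {"fingers": 0.085, "tx": 0.0273, "ty": 0.0412, "tz": 0.0035, "ax": 0, "ay": 0, "az": 0.0836}, {"fingers": 0.085, "tx": 0.0306, "ty": 0.0388, "tz": 0.0035, "ax": 0, "ay": 0, "az": 0.0836}])

```text
clock: 2.82
tcp_pos: [0.509, -0.395, 0.1599]
orientation: [[0.926, -0.377, -0.0], [-0.377, -0.926, 0.0], [-0.0, -0.0, -1.0]]
force: [-0.1, 0.0, 1.1]
grip_width: 0.0848
```

apply_moves(moves=[{"fingers": 0.085, "tx": 0, "ty": 0, "tz": 0, "ax": 0, "ay": 0, "az": 0}, {"fingers": 0.085, "tx": 0, "ty": 0, "tz": 0, "ax": 0, "ay": 0, "az": 0}])

```text
clock: 3.08
tcp_pos: [0.5085, -0.3929, 0.1599]
orientation: [[0.927, -0.374, -0.0], [-0.374, -0.927, 0.001], [-0.001, -0.001, -1.0]]
force: [0.9, 0.7, 0.4]
grip_width: 0.0852
```

```bash
cat >> h.py <<'E'
import json
def shot(n,name,box=None,f=4):
    c=camera_params(n); im=capture(n); cv2.imwrite(f'pics/{name}.png',im)
    json.dump({k:np.array(v).tolist() for k,v in c.items()},open(f'{name}.json','w'))
    if box: cv2.imwrite(f'pics/{name}c.png',cv2.resize(im[box[1]:box[3],box[0]:box[2]],None,fx=f,fy=f,interpolation=cv2.INTER_CUBIC))
    s=read_state(); print(s['clock'],np.round(s['tcp_pos'],4),np.round(s['orientation'],4).tolist(),np.round(s['force'],2),np.round(s['q'],3),s['grip_width'])
def cam(name): return json.load(open(f'{name}.json'))
E
python3 - <<'E'
from h import *
shot('wrist','w2',(180,140,380,290))
E
```

```text
3.125 [ 0.5085 -0.3926  0.1602] [[0.9275, -0.3738, -0.0003], [-0.3738, -0.9275, 0.0004], [-0.0004, -0.0003, -1.0]] [-0.11  0.63 -0.09] [-0.841  0.596  1.133  0.     1.413 -0.458] 0.08516482235223613
```

View pics/w2.png

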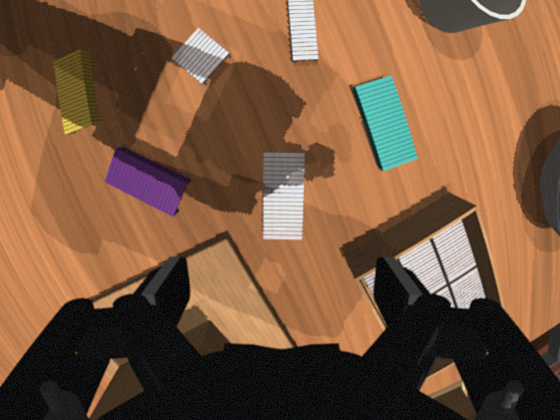

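View pics/w2c.png

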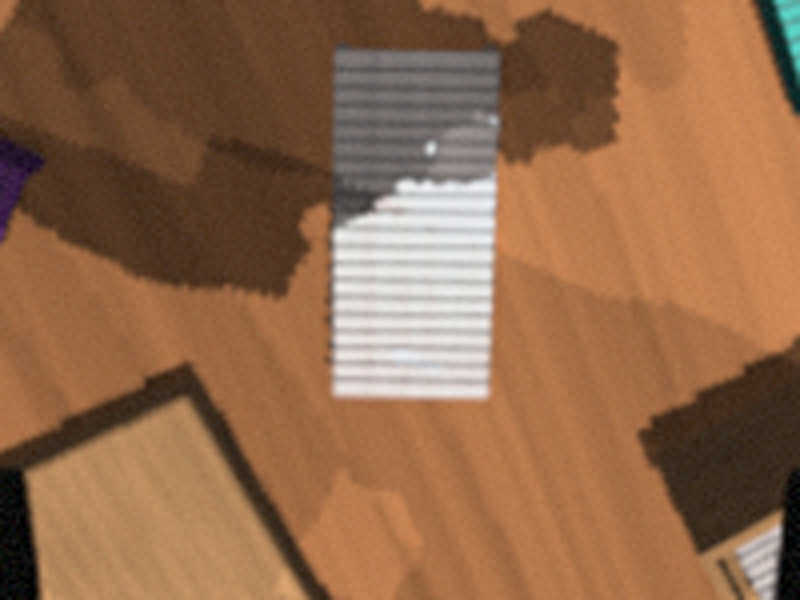

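```bash
python3 - <<'E'
from h import *
np.set_printoptions(precision=4,suppress=True)
c=cam('w2'); g=lambda u,v:(180+u/4-.4,140+v/4-.4)
P=np.array([px('wrist',g(*p),.018,c) for p in [(334,49),(500,51),(489,398),(332,397)]])
print(P,P.mean(0),[np.linalg.norm(P[i]-P[(i+1)%4]) for i in range(4)])
d=P[3]-P[0]+P[2]-P[1]; print('dir ang',np.arctan2(d[1],d[0]))
T=np.array([.5085,-.3926,0]);R=down(-.3835)
m=P.mean(0); print('rel tool',R.T@(m-T))
for n,p,z in [('tray corner',(228,235),.015),('box corner',(343,248),.02),('box near top',(475,208),.05),('traydn',(95,298),.02)]:
    q=px('wrist',p,z,c); print(n,q,R.T@(q-T))
E
```

```text
[[ 0.509  -0.3499  0.018 ]
 [ 0.5427 -0.364   0.018 ]
 [ 0.5113 -0.4386  0.018 ]
 [ 0.4772 -0.4246  0.018 ]] [ 0.51   -0.3943  0.018 ] [np.float64(0.03650284827925379), np.float64(0.08100699132669885), np.float64(0.036855300340572994), np.float64(0.08115861825459567)]
dir ang -1.970743749035931
rel tool [ 0.002  0.001 -0.018]
tray corner [ 0.4474 -0.4098  0.015 ] [-0.0503  0.0389 -0.015 ]
box corner [ 0.5447 -0.4614  0.02  ] [ 0.0593  0.0503 -0.02  ]
box near top [ 0.6733 -0.4619  0.05  ] [ 0.1788  0.0026 -0.05  ]
traydn [ 0.2662 -0.4221  0.02  ] [-0.2136  0.118  -0.02  ]
```

apply_moves(moves=[{"fingers": 0.06, "tx": 0.0015, "ty": 0.001, "tz": 0.03, "ax": 0, "ay": 0, "az": 0.015}, {"fingers": 0.06, "tx": 0, "ty": 0, "tz": 0.04, "ax": 0, "ay": 0, "az": 0}, {"fingers": 0.06, "tx": 0, "ty": 0, "tz": 0.04, "ax": 0, "ay": 0, "az": 0}, {"fingers": 0.06, "tx": 0, "ty": 0, "tz": 0.03, "ax": 0, "ay": 0, "az": 0}, {"fingers": 0.06, "tx": 0, "ty": 0, "tz": 0.012, "ax": 0, "ay": 0, "az": 0}, {"fingers": 0.06, "tx": 0, "ty": 0, "tz": 0.004, "ax": 0, "ay": 0, "az": 0}, {"fingers": 0.06, "tx": 0, "ty": 0, "tz": 0, "ax": 0, "ay": 0, "az": 0}], squeeze=40)

```text
clock: 4.0
tcp_pos: [0.5101, -0.3951, 0.0052]
orientation: [[0.922, -0.388, 0.001], [-0.388, -0.922, -0.001], [0.001, 0.001, -1.0]]
force: [0.7, 0.3, 0.6]
grip_width: 0.0599
```

```bash
python3 - <<'E'
from h import *
shot('wrist','w3',(180,180,380,330))
E
```

```text
4.05 [ 0.5101 -0.3952  0.0054] [[0.9215, -0.3883, 0.0013], [-0.3883, -0.9215, -0.0015], [0.0018, 0.0009, -1.0]] [ 0.21  0.3  -0.11] [-0.842  0.765  1.292 -0.     1.083 -0.444] 0.06057794693112854
```

View pics/w3c.png

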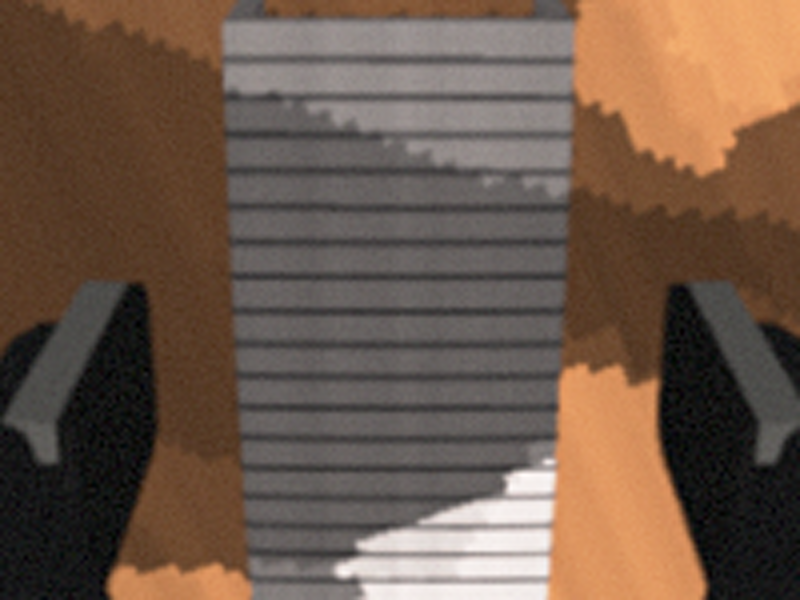

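The stick lies centred between the open fingers and is parallel to the pads. Closing on it.

apply_moves(moves=[{"fingers": 0.05, "tx": -0.0005, "ty": 0, "tz": 0.0015, "ax": 0, "ay": 0, "az": 0}, {"fingers": 0.042, "tx": 0, "ty": 0, "tz": 0, "ax": 0, "ay": 0, "az": 0}, {"fingers": 0.03, "tx": 0, "ty": 0, "tz": 0, "ax": 0, "ay": 0, "az": 0}, {"fingers": 0.03, "tx": 0, "ty": 0, "tz": 0, "ax": 0, "ay": 0, "az": 0}, {"fingers": 0.03, "tx": 0, "ty": 0, "tz": 0, "ax": 0, "ay": 0, "az": 0}], squeeze=40)

```text
clock: 4.68
tcp_pos: [0.5093, -0.3949, 0.0031]
orientation: [[0.921, -0.388, 0.0], [-0.388, -0.921, -0.001], [0.001, 0.0, -1.0]]
force: [-1.1, 0.8, 5.1]
grip_width: 0.0347
```

```bash
python3 - <<'E'
from h import *
shot('wrist','w4',(180,180,380,330))
E
```

```text
4.725 [ 0.5094 -0.3949  0.0031] [[0.9215, -0.3885, 0.0005], [-0.3885, -0.9215, -0.0007], [0.0007, 0.0004, -1.0]] [-0.45 -0.18  5.54] [-0.843  0.767  1.295 -0.     1.079 -0.444] 0.0351246187599894
```

View pics/w4c.png

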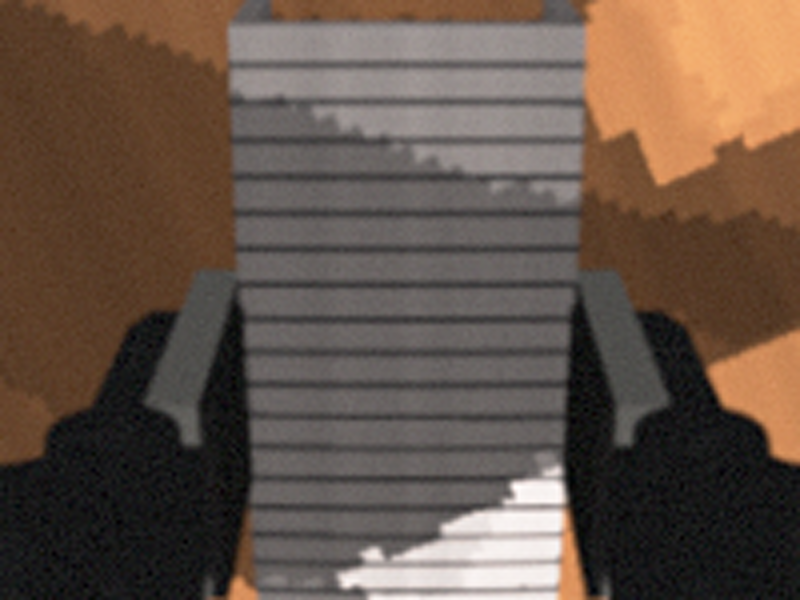

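```bash
python3 - <<'E'
from h import *
np.set_printoptions(precision=4,suppress=True)
c=cam('w4'); g=lambda u,v:(180+u/4-.4,180+v/4-.4)
s=read_state();T=s['tcp_pos'];R=np.array(s['orientation'])
for p in [(229,24),(585,23),(258,590),(560,590)]: print(R.T@(px('wrist',g(*p),.018,c)-T))
# fingertip edge: pads span, tool y
for p in [(200,270),(150,405),(620,270)]: print('tip',R.T@(px('wrist',g(*p),.02,c)-T))
E
```

```text
[-0.0178 -0.0409 -0.0149]
[ 0.0184 -0.041  -0.0149]
[-0.0177  0.0282 -0.0149]
[ 0.0188  0.0283 -0.0149]
tip [-0.0217 -0.0148 -0.0169]
tip [-0.0283  0.0016 -0.0169]
tip [ 0.0229 -0.0147 -0.0169]
```

```bash
python3 - <<'E'
from h import *
s=read_state();P=s['tcp_pos'].copy();P[2]=.1231
pr(plan(P,np.array(s['orientation']),[.549,-.080,.19],down(.122),9))
E
```

```text
[{"tx":-0.0095,"ty":-0.0340,"tz":-0.0075,"ax":0.0001,"ay":-0.0001,"az":-0.0579},{"tx":-0.0076,"ty":-0.0344,"tz":-0.0075,"ax":0.0001,"ay":-0.0001,"az":-0.0579},{"tx":-0.0055,"ty":-0.0348,"tz":-0.0074,"ax":0.0001,"ay":-0.0001,"az":-0.0579},{"tx":-0.0035,"ty":-0.0351,"tz":-0.0074,"ax":0.0001,"ay":-0.0001,"az":-0.0579},{"tx":-0.0015,"ty":-0.0352,"tz":-0.0074,"ax":0.0001,"ay":-0.0001,"az":-0.0579},{"tx":0.0006,"ty":-0.0353,"tz":-0.0074,"ax":0.0001,"ay":-0.0001,"az":-0.0579},{"tx":0.0026,"ty":-0.0352,"tz":-0.0074,"ax":0.0001,"ay":-0.0001,"az":-0.0579},{"tx":0.0046,"ty":-0.0350,"tz":-0.0074,"ax":0.0001,"ay":-0.0001,"az":-0.0579},{"tx":0.0066,"ty":-0.0346,"tz":-0.0074,"ax":0.0001,"ay":-0.0001,"az":-0.0579}]
```

apply_moves(moves=[{"fingers": 0.03, "tx": 0, "ty": 0, "tz": -0.01, "ax": 0, "ay": 0, "az": 0}, {"fingers": 0.03, "tx": 0, "ty": 0, "tz": -0.03, "ax": 0, "ay": 0, "az": 0}, {"fingers": 0.03, "tx": 0, "ty": 0, "tz": -0.04, "ax": 0, "ay": 0, "az": 0}, {"fingers": 0.03, "tx": 0, "ty": 0, "tz": -0.04, "ax": 0, "ay": 0, "az": 0}, {"fingers": 0.03, "tx": -0.0095, "ty": -0.034, "tz": -0.0075, "ax": 0, "ay": 0, "az": -0.0579}, {"fingers": 0.03, "tx": -0.0076, "ty": -0.0344, "tz": -0.0075, "ax": 0, "ay": 0, "az": -0.0579}, {"fingers": 0.03, "tx": -0.0055, "ty": -0.0348, "tz": -0.0074, "ax": 0, "ay": 0, "az": -0.0579}, {"fingers": 0.03, "tx": -0.0035, "ty": -0.0351, "tz": -0.0074, "ax": 0, "ay": 0, "az": -0.0579}, {"fingers": 0.03, "tx": -0.0015, "ty": -0.0352, "tz": -0.0074, "ax": 0, "ay": 0, "az": -0.0579}, {"fingers": 0.03, "tx": 0.0006, "ty": -0.0353, "tz": -0.0074, "ax": 0, "ay": 0, "az": -0.0579}, {"fingers": 0.03, "tx": 0.0026, "ty": -0.0352, "tz": -0.0074, "ax": 0, "ay": 0, "az": -0.0579}, {"fingers": 0.03, "tx": 0.0046, "ty": -0.035, "tz": -0.0074, "ax": 0, "ay": 0, "az": -0.0579}, {"fingers": 0.03, "tx": 0.0066, "ty": -0.0346, "tz": -0.0074, "ax": 0, "ay": 0, "az": -0.0579}, {"fingers": 0.03, "tx": 0, "ty": 0, "tz": 0, "ax": 0, "ay": 0, "az": 0}, {"fingers": 0.03, "tx": 0, "ty": 0, "tz": 0, "ax": 0, "ay": 0, "az": 0}], squeeze=40)

```text
clock: 6.6
tcp_pos: [0.5487, -0.0802, 0.1894]
orientation: [[0.993, 0.121, -0.0], [0.121, -0.993, -0.0], [-0.0, 0.0, -1.0]]
force: [-0.1, 0.1, -0.4]
grip_width: 0.0352
```

```bash
python3 - <<'E'
from h import *
shot('wrist','w5',(180,0,380,150))
E
```

```text
6.65 [ 0.5487 -0.0805  0.1892] [[0.9927, 0.1206, -0.0005], [0.1206, -0.9927, -0.0001], [-0.0005, -0.0, -1.0]] [-0.09  0.04 -0.14] [-0.359  0.422  1.357 -0.     1.363 -0.48 ] 0.035362052319378647
```

View pics/w5.png

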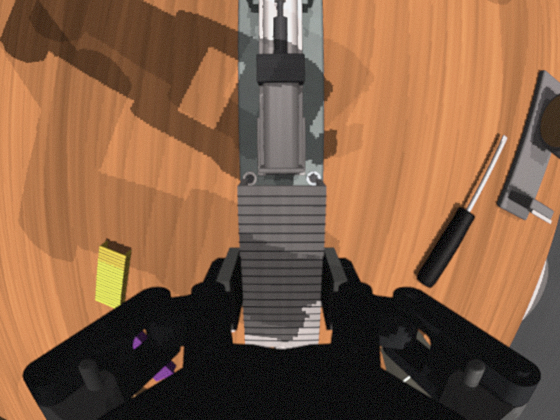

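View pics/w5c.png

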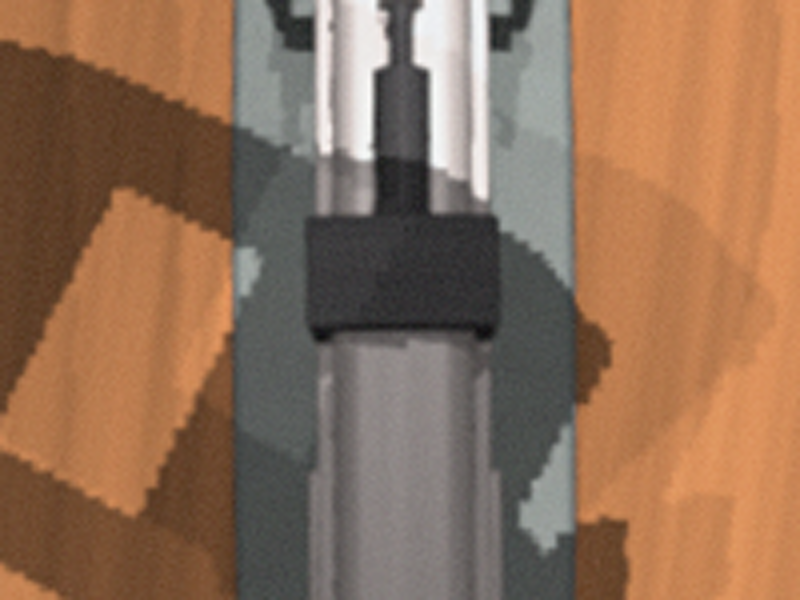

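```bash
python3 - <<'E'
from h import *
im=cv2.imread('pics/w5.png'); cv2.imwrite('pics/w5d.png',cv2.resize(im[60:200,225:335],None,fx=5,fy=5,interpolation=cv2.INTER_CUBIC)[:, :])
a=im[70:200,225:340]; a=cv2.convertScaleAbs(a,alpha=1.8,beta=0); cv2.imwrite('pics/w5d.png',cv2.resize(a[:115],None,fx=5,fy=5,interpolation=cv2.INTER_CUBIC))
E
```

```text
(no output)
```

View pics/w5d.png

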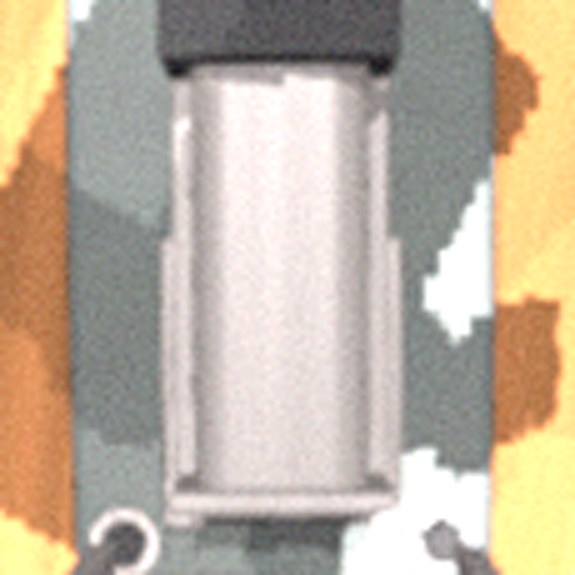

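```bash
python3 - <<'E'
from h import *
np.set_printoptions(precision=4,suppress=True)
c=cam('w5'); d=lambda u,v:(225+u/5-.4,70+v/5-.4); g=lambda u,v:(180+u/4-.4,0+v/4-.4)
W=lambda p,z:px('wrist',p,z,c)
print('nose in ',W(d(172,492),.0795),W(d(396,492),.0795)); print('nose out',W(d(170,514),.0795),W(d(398,512),.0795))
print('fol top',W(g(308,322),.0875),W(g(499,322),.0875)); print('fol bot',W(g(314,340),.061),W(g(492,340),.061))
print('baseL',W(g(234,200),.01),W(g(234,560),.01),W(d(75,450),.01)); print('baseR',W(g(571,100),.01),W(g(575,560),.01))
print('rail edges',W(d(190,250),.071),W(d(362,250),.071),W(d(190,450),.071),W(d(370,450),.071))
s=read_state();T=s['tcp_pos'];R=np.array(s['orientation'])
for n,a,b in [('nose',W(d(172,492),.0795),W(d(396,492),.0795)),('fol',W(g(308,322),.0875),W(g(499,322),.0875))]: print(n,(a+b)/2,R.T@((a+b)/2-T))
# stick held: tail crown edge at image (240,186),(326,186), crown z = tcp+.0149
for p in [(240,186),(326,186)]: print('tail',R.T@(W(p,T[2]+.0149)-T))
E
```

```text
nose in  [ 0.5278 -0.0526  0.0795] [ 0.5628 -0.0483  0.0795]
nose out [ 0.5278 -0.0561  0.0795] [ 0.5635 -0.0514  0.0795]
fol top [0.5187 0.015  0.0875] [0.5539 0.0193 0.0875]
fol bot [0.518  0.0145 0.061 ] [0.5544 0.0189 0.061 ]
baseL [0.4896 0.0537 0.01  ] [ 0.5003 -0.0369  0.01  ] [ 0.5039 -0.0568  0.01  ]
baseR [0.569  0.0903 0.01  ] [ 0.5844 -0.0266  0.01  ]
rail edges [ 0.5258 -0.0144  0.071 ] [ 0.553  -0.0111  0.071 ] [ 0.5295 -0.0466  0.071 ] [ 0.5584 -0.0431  0.071 ]
nose [ 0.5453 -0.0504  0.0795] [ 0.0003 -0.0303  0.1097]
fol [0.5363 0.0171 0.0875] [-0.0005 -0.0984  0.1017]
tail [-0.0168 -0.0409 -0.0149]
tail [ 0.0183 -0.0409 -0.0149]
```

```bash
python3 - <<'E'
from h import *
np.set_printoptions(precision=4,suppress=True)
def tri(a,b):
    p,d=ray('top',a);q,e=ray('scene',b);d/=np.linalg.norm(d);e/=np.linalg.norm(e)
    A=np.stack([d,-e],1);t=np.linalg.lstsq(A,q-p,rcond=None)[0];return (p+d*t[0]+q+e*t[1])/2,np.linalg.norm(p+d*t[0]-q-e*t[1])
f=lambda u,v:(150+u/5-.4,195+v/5-.4); s=lambda u,v:(235+u/5-.4,130+v/5-.4)
th=-1.447; X=np.array([np.cos(th),np.sin(th),0])
N=np.array([.5453,-.0504,0]); # nose inner, upper-part x=+80
for n,a,b in [('tip far corner',(82,74),(588,57)),('tip near',(42,78),(555,78)),('tip base-side',(85,190),(530,15))]:
    P,e=tri(f(*a),s(*b)); print(n,P,e,'x_upper',(P-N)@X*1000+80)
# base x offset: base front edge from top
F=np.array([.5472,-.0813,0]); print('offset est', (N-F)@X*1000+125-80)
E
```

```text
tip far corner [0.5408 0.1621 0.2618] 0.016878002266811944 x_upper -131.40180096176223
tip near [0.5374 0.1639 0.2516] 0.011937880210445279 x_upper -133.64907350064635
tip base-side [0.4972 0.1528 0.2632] 0.004714881014564991 x_upper -127.53727535113876
offset est 14.101864516479537
```

apply_moves(moves=[{"fingers": 0.03, "tx": -0.0007, "ty": 0, "tz": 0, "ax": -0.14, "ay": 0, "az": 0}, {"fingers": 0.03, "tx": 0, "ty": 0, "tz": 0, "ax": -0.14, "ay": 0, "az": 0}, {"fingers": 0.03, "tx": 0, "ty": -0.0163, "tz": 0.0159, "ax": 0, "ay": 0, "az": 0}, {"fingers": 0.03, "tx": 0, "ty": -0.0163, "tz": 0.0159, "ax": 0, "ay": 0, "az": 0}, {"fingers": 0.03, "tx": 0, "ty": -0.0163, "tz": 0.0159, "ax": 0, "ay": 0, "az": 0}, {"fingers": 0.03, "tx": 0, "ty": -0.0163, "tz": 0.0159, "ax": 0, "ay": 0, "az": 0}, {"fingers": 0.03, "tx": 0, "ty": 0, "tz": 0, "ax": 0, "ay": 0, "az": 0}, {"fingers": 0.03, "tx": 0, "ty": 0, "tz": 0, "ax": 0, "ay": 0, "az": 0}], squeeze=40)

```text
clock: 7.65
tcp_pos: [0.5431, -0.036, 0.111]
orientation: [[0.993, 0.116, 0.034], [0.121, -0.954, -0.275], [0.001, 0.277, -0.961]]
force: [-0.1, -0.2, -0.7]
grip_width: 0.0349
```

```bash
python3 - <<'E'
from h import *
shot('wrist','w6',(180,60,380,210)); shot('scene','s6',(225,100,375,250),5)
E
```

```text
7.7 [ 0.5432 -0.036   0.1111] [[0.9927, 0.1157, 0.0347], [0.1208, -0.9539, -0.2747], [0.0014, 0.2769, -0.9609]] [-0.03  0.42 -0.44] [-0.156  0.488  1.535 -0.31   1.059 -0.133] 0.03491274614477349
7.75 [ 0.5431 -0.0359  0.1112] [[0.9927, 0.1158, 0.0349], [0.1209, -0.9539, -0.2747], [0.0015, 0.2769, -0.9609]] [-0.32  0.63 -0.69] [-0.156  0.488  1.535 -0.31   1.059 -0.133] 0.03508406845978041
```

View pics/w6.png

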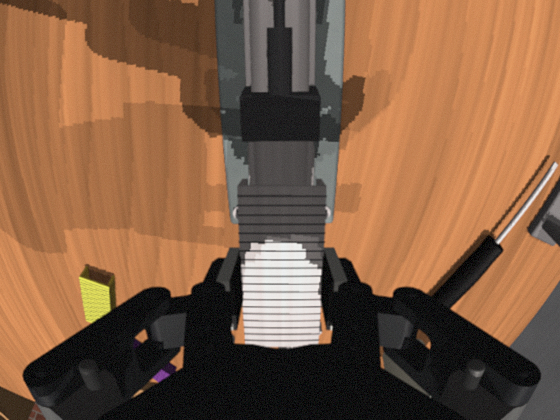

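View pics/s6c.png

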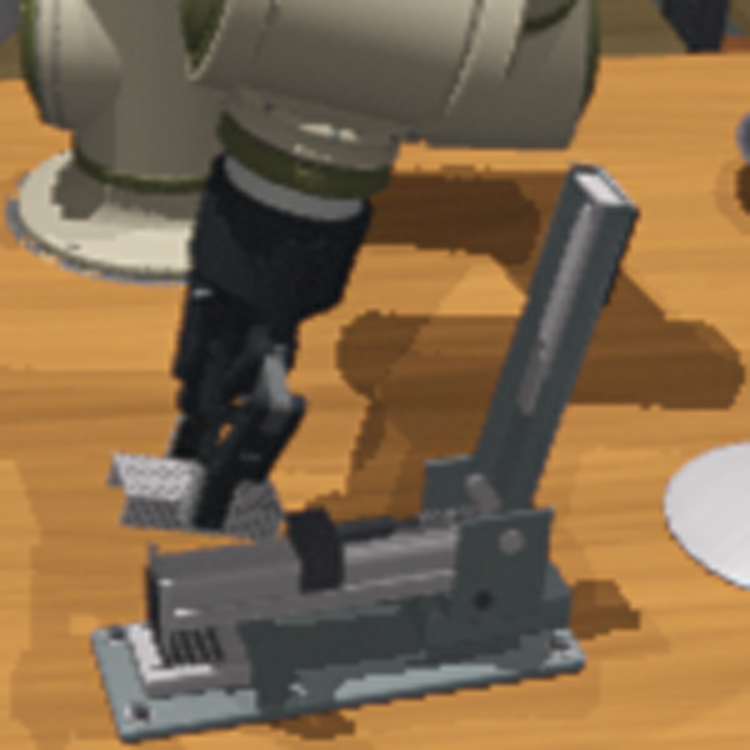

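```bash
python3 - <<'E'
from h import *
np.set_printoptions(precision=4,suppress=True)
for uv in [(225+575/5,100+145/5),(225+600/5,100+60/5),(225+630/5,100+205/5)]:
    p,d=ray('scene',uv)
    print(uv,[ (p+d*(x-p[0])/d[0]) for x in (.56,.53,.48,.4)])
g=lambda u,v:(180+u/4-.4,60+v/4-.4)
c=cam('w6'); s=read_state();T=s['tcp_pos'];R=np.array(s['orientation'])
Rl=down(.1215)
# follower front top edge & tail edge px in w6 full image
for n,p,z in [('fol',(243,139),.0875),('fol',(320,139),.0875)]: print(n,Rl.T@(px('wrist',p,z,c)-T))
for p in [(239,186),(326,186)]:
    q,d=ray('wrist',p,c); A=R.T@(q-T);D=R.T@d; t=(-.0149-A[2])/D[2]; print('tail tool',A+D*t,'lvl',Rl.T@(R@(A+D*t)))
E
python3 -c "
import cv2
im=cv2.imread('pics/w6.png'); cv2.imwrite('pics/w6e.png',cv2.convertScaleAbs(cv2.resize(im[80:200,200:360],None,fx=5,fy=5,interpolation=cv2.INTER_CUBIC),alpha=2))"
```

```text
(340.0, 129.0) [array([0.56  , 0.1327, 0.3027]), array([0.53  , 0.1422, 0.2884]), array([0.48  , 0.1581, 0.2645]), array([0.4   , 0.1835, 0.2264])]
(345.0, 112.0) [array([0.56  , 0.139 , 0.3412]), array([0.53  , 0.1488, 0.3284]), array([0.48  , 0.1651, 0.3071]), array([0.4   , 0.1912, 0.273 ])]
(351.0, 141.0) [array([0.56  , 0.1611, 0.2727]), array([0.53  , 0.1718, 0.2572]), array([0.48  , 0.1896, 0.2313]), array([0.4   , 0.2181, 0.1899])]
fol [-0.0178 -0.0536  0.0237]
fol [ 0.018  -0.0536  0.0237]
tail tool [-0.0172 -0.0402 -0.0149] lvl [-0.0172 -0.0428 -0.0032]
tail tool [ 0.0181 -0.0402 -0.0149] lvl [ 0.0181 -0.0428 -0.0032]
```

View pics/w6e.png

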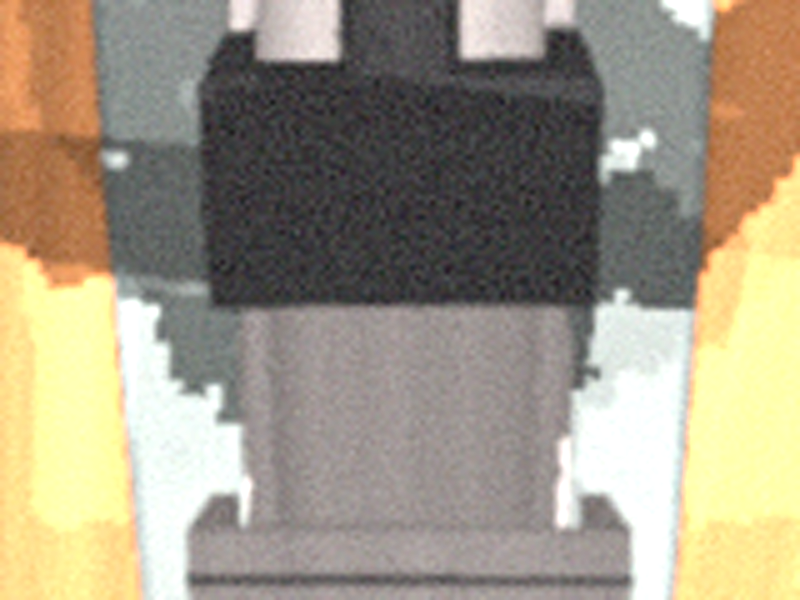

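View pics/s6.png

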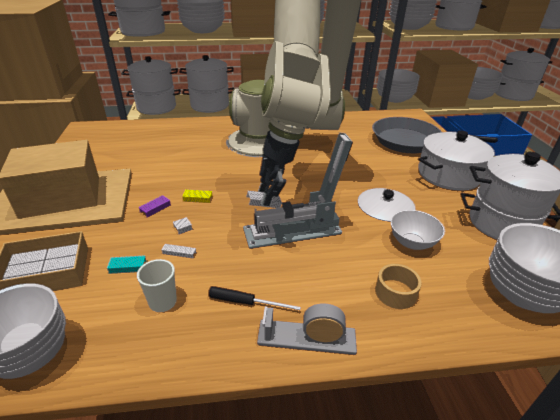

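```bash
python3 - <<'E'
from h import *
shot('top','t6',(120,120,400,330),2.8)
E
```

```text
7.8 [ 0.5431 -0.0358  0.1111] [[0.9927, 0.1159, 0.0348], [0.121, -0.9539, -0.2746], [0.0014, 0.2768, -0.9609]] [ 0.62 -0.15 -1.3 ] [-0.156  0.488  1.536 -0.31   1.059 -0.133] 0.03505432089279279
```

View pics/t6c.png

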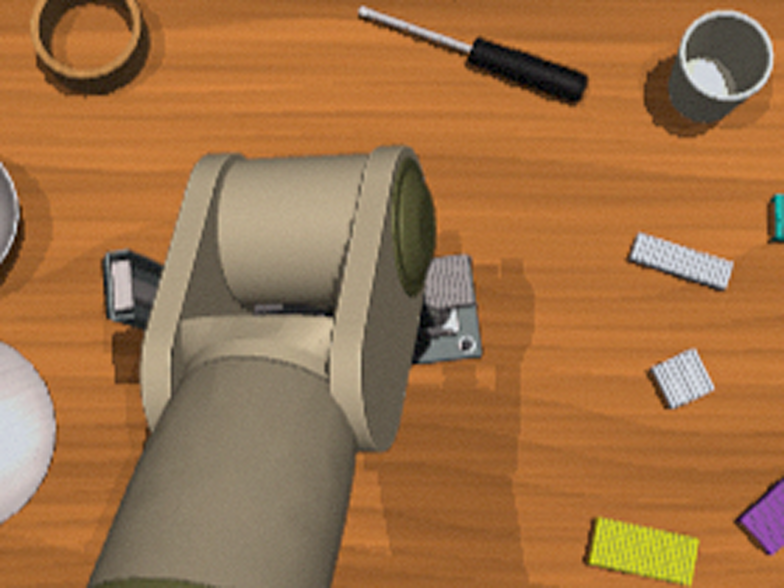

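The fork of the wrist would come close to the cap's tip at this tilt. I'll cut the tilt to 0.12 rad before lowering.

apply_moves(moves=[{"fingers": 0.03, "tx": -0.0003, "ty": 0, "tz": 0, "ax": 0.16, "ay": 0, "az": 0}, {"fingers": 0.03, "tx": 0, "ty": 0, "tz": 0, "ax": 0, "ay": 0, "az": 0}, {"fingers": 0.03, "tx": 0, "ty": -0.0031, "tz": 0.0067, "ax": 0, "ay": 0, "az": 0}, {"fingers": 0.03, "tx": 0, "ty": -0.0031, "tz": 0.0067, "ax": 0, "ay": 0, "az": 0}, {"fingers": 0.03, "tx": 0, "ty": -0.0031, "tz": 0.0067, "ax": 0, "ay": 0, "az": 0}, {"fingers": 0.03, "tx": 0, "ty": -0.0031, "tz": 0.0067, "ax": 0, "ay": 0, "az": 0}, {"fingers": 0.03, "tx": 0, "ty": 0, "tz": 0, "ax": 0, "ay": 0, "az": 0}], squeeze=40)

```text
clock: 8.68
tcp_pos: [0.541, -0.0258, 0.0815]
orientation: [[0.992, 0.122, 0.013], [0.122, -0.985, -0.119], [-0.001, 0.119, -0.993]]
force: [0.1, -0.7, 0.2]
grip_width: 0.0351
```

```bash
python3 - <<'E'
from h import *
shot('wrist','w7',(200,80,360,200),5); shot('scene','s7',(225,80,375,250),4)
im=cv2.imread('pics/w7c.png'); cv2.imwrite('pics/w7c.png',cv2.convertScaleAbs(im,alpha=1.8))
E
```

```text
8.725 [ 0.5412 -0.026   0.0819] [[0.9925, 0.1213, 0.0141], [0.1221, -0.9854, -0.1189], [-0.0005, 0.1197, -0.9928]] [-0.51  0.04 -0.95] [-0.212  0.519  1.553 -0.132  1.034 -0.269] 0.035072734540509576
8.775 [ 0.5414 -0.0261  0.0822] [[0.9925, 0.1211, 0.0147], [0.122, -0.9854, -0.119], [0.0001, 0.1199, -0.9928]] [-0.15 -0.2  -1.16] [-0.212  0.519  1.553 -0.132  1.035 -0.269] 0.03497352190916488
```

View pics/w7c.png

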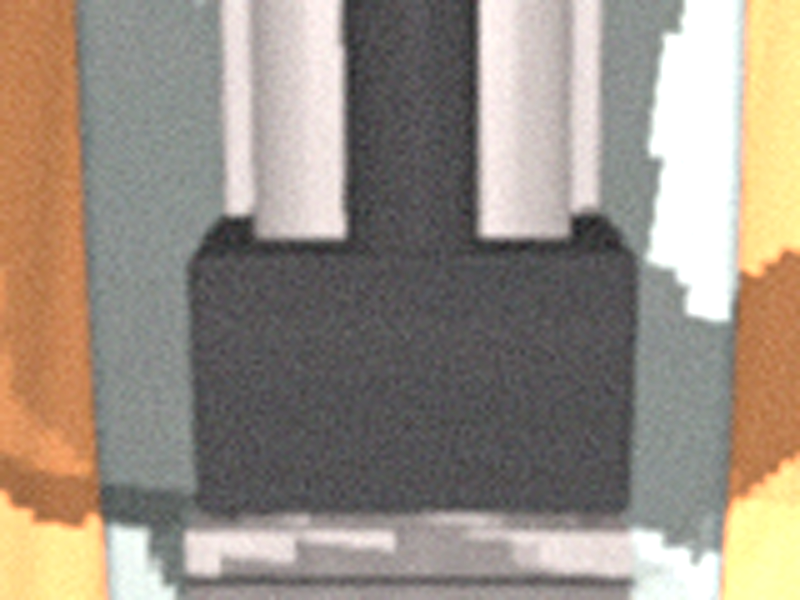

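View pics/s7c.png

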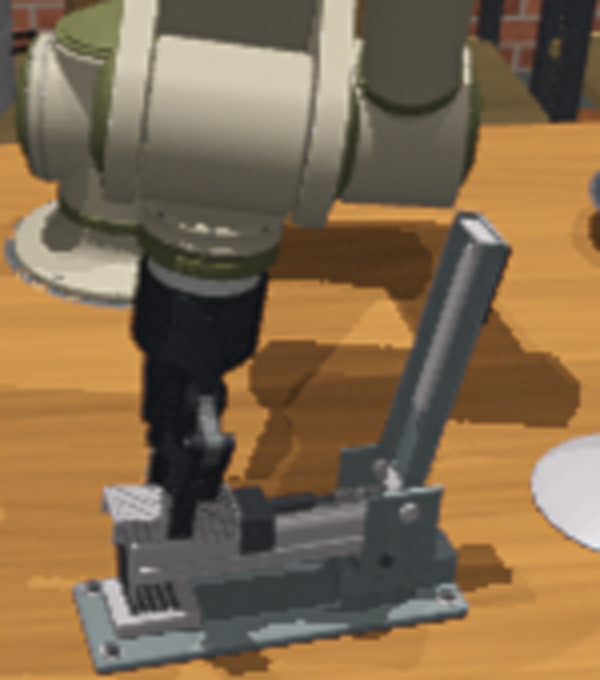

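apply_moves(moves=[{"fingers": 0.03, "tx": 0, "ty": -0.003, "tz": -0.0004, "ax": 0, "ay": 0, "az": 0}, {"fingers": 0.03, "tx": 0, "ty": -0.003, "tz": -0.0004, "ax": 0, "ay": 0, "az": 0}, {"fingers": 0.03, "tx": 0, "ty": -0.003, "tz": -0.0004, "ax": 0, "ay": 0, "az": 0}, {"fingers": 0.03, "tx": 0, "ty": 0, "tz": 0, "ax": 0, "ay": 0, "az": 0}], squeeze=40)

```text
clock: 9.28
tcp_pos: [0.5403, -0.017, 0.0824]
orientation: [[0.993, 0.121, 0.015], [0.122, -0.985, -0.119], [0.0, 0.12, -0.993]]
force: [1.3, -3.0, -0.7]
grip_width: 0.0352
```

apply_moves(moves=[{"fingers": 0.03, "tx": 0, "ty": -0.003, "tz": -0.0004, "ax": 0, "ay": 0, "az": 0}, {"fingers": 0.03, "tx": 0, "ty": -0.003, "tz": -0.0004, "ax": 0, "ay": 0, "az": 0}, {"fingers": 0.03, "tx": 0, "ty": -0.0015, "tz": -0.0002, "ax": 0, "ay": 0, "az": 0}, {"fingers": 0.03, "tx": 0, "ty": 0, "tz": 0, "ax": 0, "ay": 0, "az": 0}], squeeze=40)

```text
clock: 9.78
tcp_pos: [0.5392, -0.0095, 0.0824]
orientation: [[0.993, 0.121, 0.015], [0.122, -0.985, -0.119], [0.0, 0.12, -0.993]]
force: [0.7, -4.3, -0.8]
grip_width: 0.0353
```

```bash
python3 - <<'E'
from h import *
shot('wrist','w8',(200,80,360,200),5); shot('scene','s8',(245,180,345,255),8)
im=cv2.imread('pics/w8c.png'); cv2.imwrite('pics/w8c.png',cv2.convertScaleAbs(im,alpha=1.8))
E
```

```text
9.825 [ 0.5393 -0.0095  0.0824] [[0.9925, 0.121, 0.0147], [0.1219, -0.9854, -0.1187], [0.0001, 0.1196, -0.9928]] [ 0.84 -3.42 -0.74] [-0.182  0.516  1.557 -0.133  1.036 -0.238] 0.03550459370786569
9.875 [ 0.5393 -0.0096  0.0824] [[0.9926, 0.1209, 0.0147], [0.1218, -0.9854, -0.1187], [0.0001, 0.1196, -0.9928]] [ 1.34 -3.   -0.85] [-0.182  0.516  1.557 -0.133  1.036 -0.238] 0.035328685402292774
```

View pics/w8c.png

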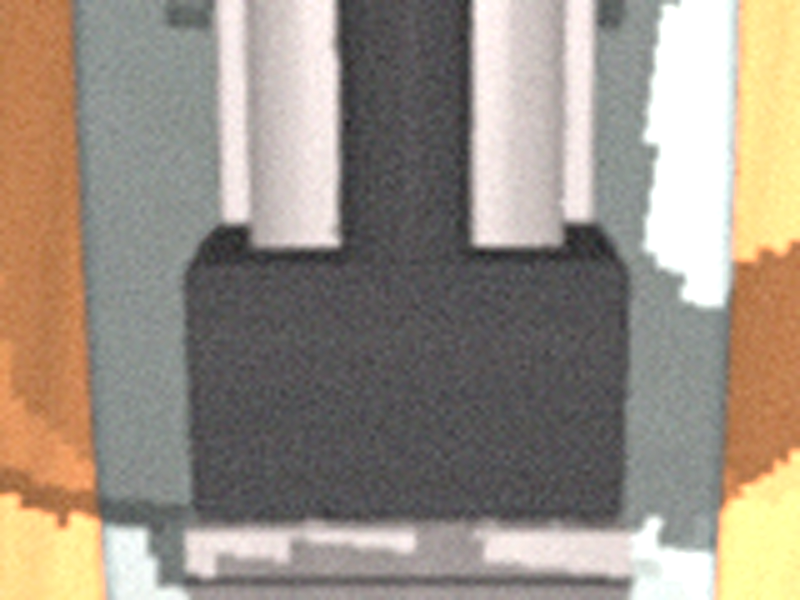

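View pics/s8c.png

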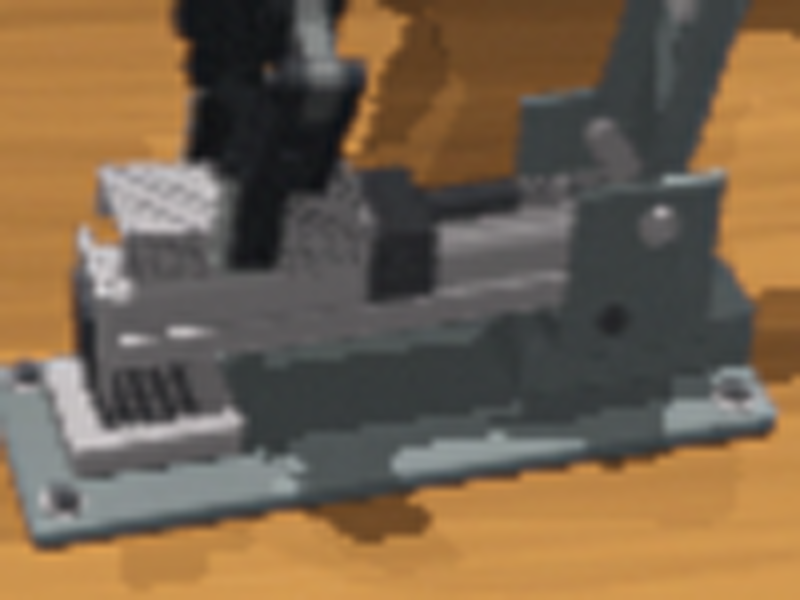

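apply_moves(moves=[{"fingers": 0.03, "tx": 0, "ty": -0.0008, "tz": -0.0001, "ax": 0, "ay": 0, "az": 0}, {"fingers": 0.03, "tx": 0, "ty": -0.0003, "tz": 0.0027, "ax": 0, "ay": 0, "az": 0}, {"fingers": 0.03, "tx": 0, "ty": -0.0003, "tz": 0.0027, "ax": 0, "ay": 0, "az": 0}, {"fingers": 0.03, "tx": 0, "ty": -0.0003, "tz": 0.0026, "ax": 0, "ay": 0, "az": 0}, {"fingers": 0.03, "tx": 0, "ty": 0, "tz": 0, "ax": 0, "ay": 0, "az": 0}], squeeze=40)

```text
clock: 10.5
tcp_pos: [0.5391, -0.0089, 0.074]
orientation: [[0.993, 0.121, 0.014], [0.122, -0.985, -0.119], [-0.0, 0.119, -0.993]]
force: [0.9, -3.5, -0.3]
grip_width: 0.035
```

```bash
python3 - <<'E'
from h import *
shot('wrist','w9',(200,80,360,200),5); shot('scene','s9',(245,180,345,255),8)
print(read_state()['moment'])
E
```

```text
10.55 [ 0.5391 -0.0089  0.0741] [[0.9926, 0.1209, 0.0141], [0.1217, -0.9854, -0.1187], [-0.0004, 0.1195, -0.9928]] [ 1.   -4.45 -0.96] [-0.181  0.528  1.566 -0.135  1.016 -0.233] 0.034937993304360815
10.6 [ 0.539  -0.0088  0.0741] [[0.9925, 0.121, 0.0141], [0.1219, -0.9854, -0.1187], [-0.0005, 0.1195, -0.9928]] [ 1.02 -4.46 -1.22] [-0.181  0.527  1.566 -0.135  1.016 -0.233] 0.03506222893017988
[-0.57015679 -0.20546521 -0.03923562]
```

View pics/s9c.png

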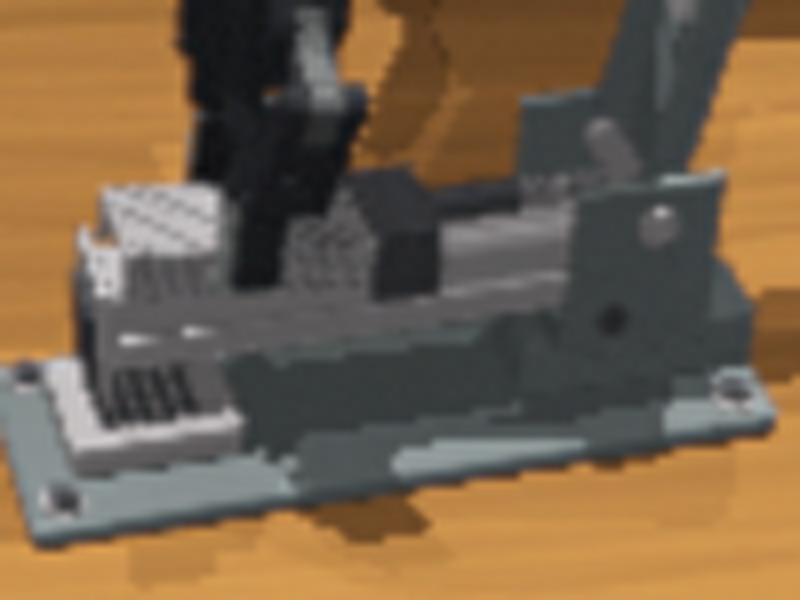

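apply_moves(moves=[{"fingers": 0.03, "tx": 0, "ty": -0.0003, "tz": 0.002, "ax": 0.04, "ay": 0, "az": 0}, {"fingers": 0.03, "tx": 0, "ty": -0.0002, "tz": 0.002, "ax": 0.04, "ay": 0, "az": 0}, {"fingers": 0.03, "tx": 0, "ty": -0.0001, "tz": 0.002, "ax": 0.04, "ay": 0, "az": 0}, {"fingers": 0.03, "tx": 0, "ty": 0, "tz": 0.001, "ax": 0, "ay": 0, "az": 0}, {"fingers": 0.03, "tx": 0, "ty": 0, "tz": 0, "ax": 0, "ay": 0, "az": 0}], squeeze=40)

```text
clock: 11.22
tcp_pos: [0.5392, -0.0087, 0.0674]
orientation: [[0.993, 0.122, 0.0], [0.122, -0.993, -0.001], [0.0, 0.001, -1.0]]
force: [1.3, -4.2, 1.6]
grip_width: 0.0355
```

```bash
python3 - <<'E'
from h import *
shot('wrist','w10',(180,80,380,230),4)
print(read_state()['moment'])
E
```

```text
11.275 [ 0.5392 -0.0086  0.0674] [[0.9925, 0.122, 0.0003], [0.122, -0.9925, -0.0006], [0.0002, 0.0006, -1.0]] [ 1.   -3.23  0.15] [-2.350e-01  5.390e-01  1.562e+00 -1.000e-03  1.040e+00 -3.570e-01] 0.03479642140687313
[-0.59839004 -0.19440496  0.02590318]
```

View pics/w10c.png

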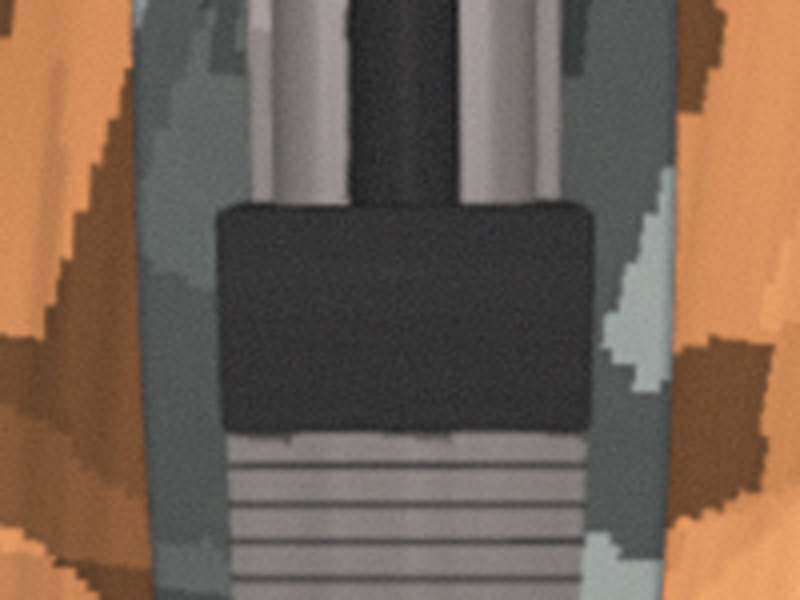

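apply_moves(moves=[{"fingers": 0.03, "tx": 0, "ty": 0, "tz": 0.001, "ax": 0, "ay": 0, "az": 0}, {"fingers": 0.03, "tx": 0, "ty": 0, "tz": 0.001, "ax": 0, "ay": 0, "az": 0}, {"fingers": 0.03, "tx": 0, "ty": 0, "tz": 0, "ax": 0, "ay": 0, "az": 0}], squeeze=40)

```text
clock: 11.65
tcp_pos: [0.5392, -0.0087, 0.0653]
orientation: [[0.993, 0.122, 0.0], [0.122, -0.993, -0.0], [0.0, 0.0, -1.0]]
force: [1.6, -3.5, 0.7]
grip_width: 0.0347
```

apply_moves(moves=[{"fingers": 0.03, "tx": 0, "ty": 0, "tz": 0.0007, "ax": 0, "ay": 0, "az": 0}, {"fingers": 0.03, "tx": 0, "ty": 0, "tz": 0, "ax": 0, "ay": 0, "az": 0}], squeeze=40)

```text
clock: 11.9
tcp_pos: [0.5392, -0.0088, 0.0648]
orientation: [[0.993, 0.122, 0.0], [0.122, -0.993, -0.0], [0.0, 0.0, -1.0]]
force: [0.4, -4.1, 2.5]
grip_width: 0.0349
```

apply_moves(moves=[{"fingers": 0.03, "tx": 0, "ty": 0.001, "tz": 0, "ax": 0, "ay": 0, "az": 0}, {"fingers": 0.03, "tx": 0, "ty": 0.001, "tz": 0, "ax": 0, "ay": 0, "az": 0}, {"fingers": 0.03, "tx": 0, "ty": 0, "tz": 0, "ax": 0, "ay": 0, "az": 0}], squeeze=40)

```text
clock: 12.28
tcp_pos: [0.5395, -0.0108, 0.0647]
orientation: [[0.993, 0.122, 0.0], [0.122, -0.993, 0.0], [0.0, -0.0, -1.0]]
force: [-0.4, -0.7, 4.3]
grip_width: 0.0351
```

apply_moves(moves=[{"fingers": 0.04, "tx": 0, "ty": 0, "tz": 0, "ax": 0, "ay": 0, "az": 0}, {"fingers": 0.05, "tx": 0, "ty": 0, "tz": 0, "ax": 0, "ay": 0, "az": 0}, {"fingers": 0.05, "tx": 0, "ty": 0, "tz": 0, "ax": 0, "ay": 0, "az": 0}], squeeze=40)

```text
clock: 12.65
tcp_pos: [0.5391, -0.0106, 0.0643]
orientation: [[0.993, 0.122, -0.001], [0.122, -0.993, 0.0], [-0.001, -0.0, -1.0]]
force: [-0.2, 0.4, 0.3]
grip_width: 0.0502
```

```bash
python3 - <<'E'
from h import *
shot('wrist','w11',(180,100,380,250),4);shot('scene','s11',(245,180,345,255),8)
E
```

```text
12.7 [ 0.5392 -0.0106  0.0644] [[0.9926, 0.1218, -0.0006], [0.1218, -0.9926, 0.0003], [-0.0005, -0.0004, -1.0]] [-0.55 -0.67 -0.11] [-0.239  0.543  1.564  0.     1.035 -0.362] 0.049551202284697164
12.75 [ 0.5393 -0.0107  0.0645] [[0.9925, 0.1218, -0.0004], [0.1218, -0.9925, 0.0001], [-0.0004, -0.0002, -1.0]] [-0.32  0.43  0.07] [-0.239  0.543  1.564  0.     1.035 -0.362] 0.05002026230945459
```

View pics/w11c.png

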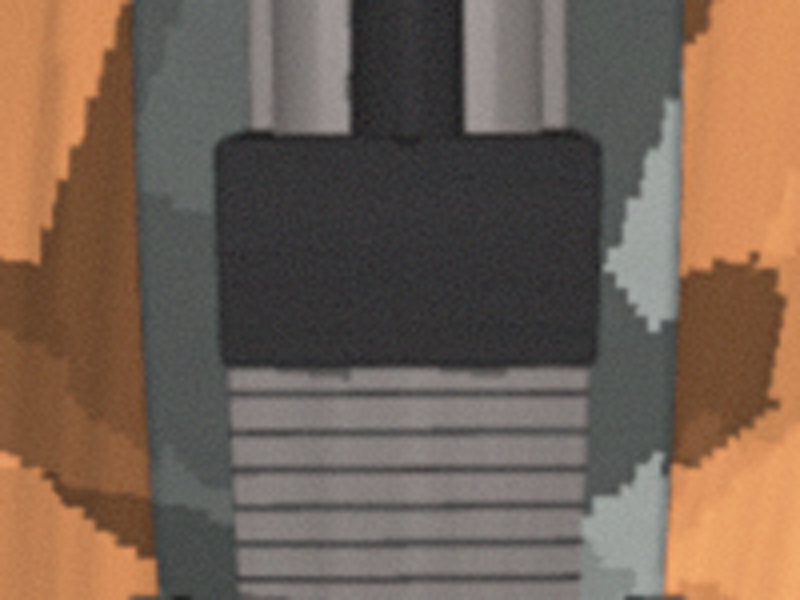

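View pics/s11c.png

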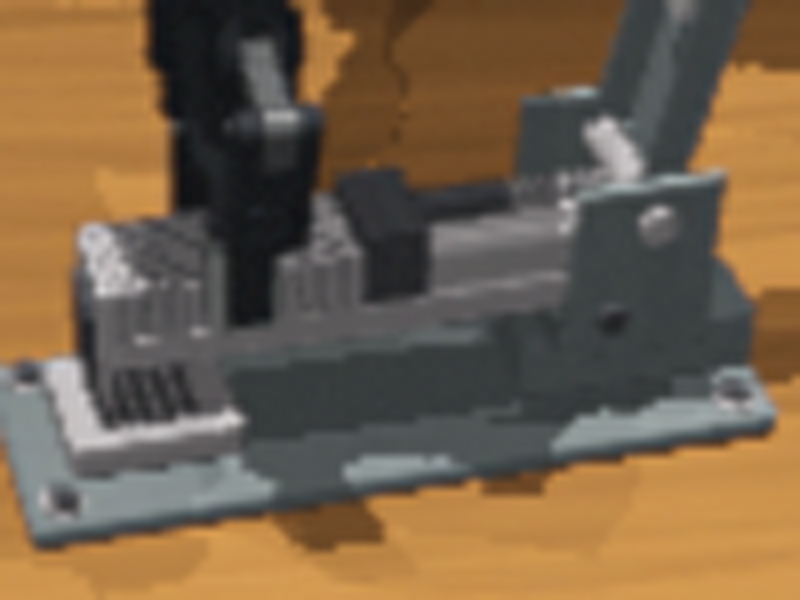

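apply_moves(moves=[{"fingers": 0.05, "tx": 0, "ty": 0, "tz": -0.01, "ax": 0, "ay": 0, "az": 0}, {"fingers": 0.05, "tx": 0, "ty": 0, "tz": -0.02, "ax": 0, "ay": 0, "az": 0}, {"fingers": 0.05, "tx": 0, "ty": 0.02, "tz": -0.03, "ax": 0, "ay": 0, "az": 0}, {"fingers": 0.05, "tx": 0, "ty": 0.03, "tz": -0.03, "ax": 0, "ay": 0, "az": 0}, {"fingers": 0.05, "tx": 0, "ty": 0.03, "tz": -0.03, "ax": 0, "ay": 0, "az": 0}, {"fingers": 0.05, "tx": 0, "ty": 0, "tz": 0, "ax": 0, "ay": 0, "az": 0}, {"fingers": 0.05, "tx": 0, "ty": 0, "tz": 0, "ax": 0, "ay": 0, "az": 0}], squeeze=40)

```text
clock: 13.62
tcp_pos: [0.5486, -0.0896, 0.1842]
orientation: [[0.993, 0.122, -0.001], [0.122, -0.993, 0.001], [-0.001, -0.001, -1.0]]
force: [-0.4, 0.9, -0.5]
grip_width: 0.0499
```

```bash
python3 - <<'E'
from h import *
shot('wrist','w12',(200,30,360,230),3.7);shot('scene','s12',(235,120,365,250),6)
E
```

```text
13.675 [ 0.5486 -0.0893  0.1839] [[0.9925, 0.1223, -0.0016], [0.1223, -0.9925, 0.0008], [-0.0015, -0.001, -1.0]] [-0.58  0.37  0.31] [-0.374  0.43   1.361  0.     1.353 -0.497] 0.05003636976608654
13.725 [ 0.5486 -0.0892  0.1838] [[0.9925, 0.1226, -0.0018], [0.1226, -0.9925, 0.0008], [-0.0016, -0.001, -1.0]] [-0.34  0.45  0.22] [-0.374  0.43   1.361  0.     1.353 -0.497] 0.04992285946899281
```

View pics/w12c.png

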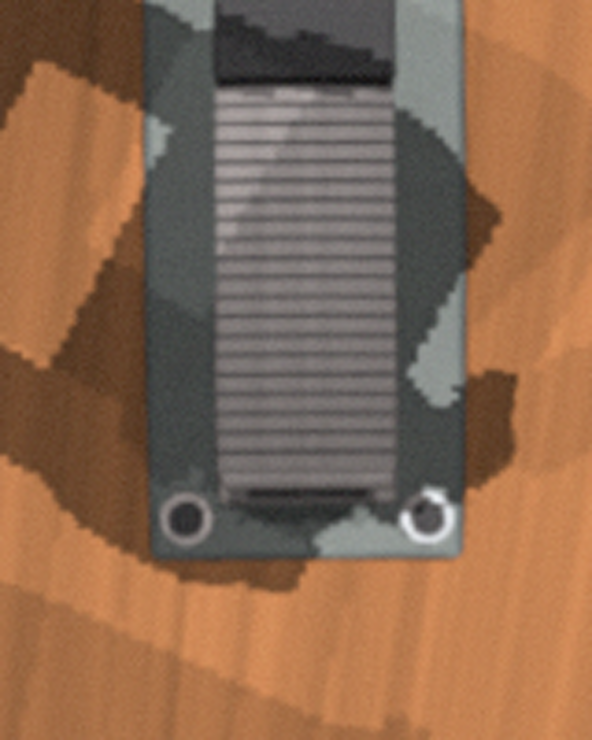

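View pics/s12c.png

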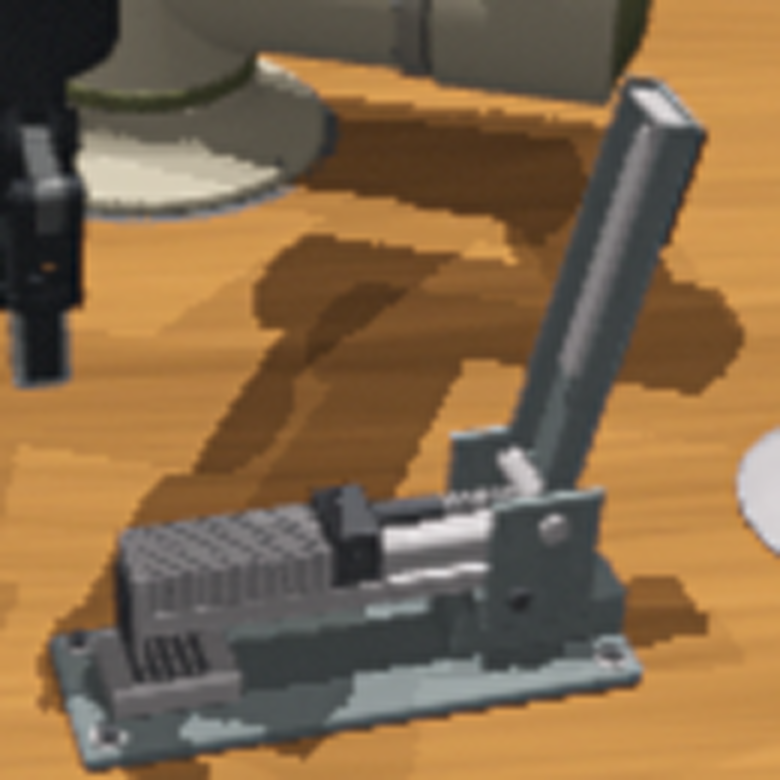

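apply_moves(moves=[{"fingers": 0.0, "tx": 0.0014, "ty": -0.045, "tz": -0.0375, "ax": 0, "ay": 0, "az": 0}, {"fingers": 0.0, "tx": 0, "ty": -0.045, "tz": -0.0375, "ax": 0, "ay": 0, "az": 0}, {"fingers": 0.0, "tx": 0, "ty": -0.045, "tz": -0.0375, "ax": 0, "ay": 0, "az": 0}, {"fingers": 0.0, "tx": 0, "ty": -0.045, "tz": -0.0375, "ax": 0, "ay": 0, "az": 0}, {"fingers": 0.0, "tx": 0, "ty": -0.0387, "tz": 0, "ax": 0, "ay": 0, "az": 0}, {"fingers": 0.0, "tx": 0, "ty": -0.0387, "tz": 0, "ax": 0, "ay": 0, "az": 0}, {"fingers": 0.0, "tx": 0, "ty": -0.0387, "tz": 0, "ax": 0, "ay": 0, "az": 0}, {"fingers": 0.0, "tx": 0, "ty": 0, "tz": 0, "ax": 0, "ay": 0, "az": 0}, {"fingers": 0.0, "tx": 0, "ty": 0, "tz": 0, "ax": 0, "ay": 0, "az": 0}], squeeze=40)

```text
clock: 14.85
tcp_pos: [0.5143, 0.2038, 0.3341]
orientation: [[0.992, 0.122, -0.001], [0.122, -0.992, -0.0], [-0.001, 0.0, -1.0]]
force: [0.4, -0.2, -0.7]
grip_width: -0.0
```

```bash
python3 - <<'E'
from h import *
shot('wrist','w13',(180,100,380,250),4);shot('scene','s13',(225,50,425,250),3)
E
```

```text
14.9 [0.5144 0.2034 0.3343] [[0.9926, 0.1215, -0.0008], [0.1215, -0.9926, -0.0004], [-0.0008, 0.0003, -1.0]] [0.74 0.27 0.18] [ 0.163  0.338  1.071 -0.     1.734  0.041] -5.566889966989102e-05
14.95 [0.5145 0.2032 0.3343] [[0.9927, 0.1209, -0.0006], [0.1209, -0.9927, -0.0003], [-0.0006, 0.0002, -1.0]] [ 0.44  0.51 -0.47] [ 0.162  0.338  1.071 -0.     1.734  0.041] -0.00020478378522713526
```

View pics/w13.png

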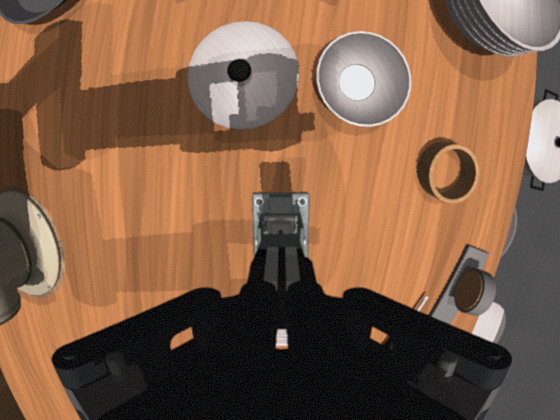

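View pics/s13c.png

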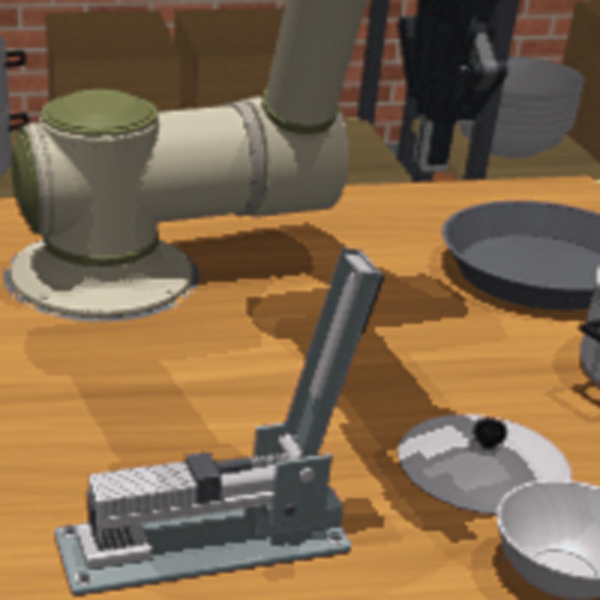

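apply_moves(moves=[{"fingers": 0.0, "tx": 0, "ty": 0, "tz": 0.033, "ax": 0, "ay": 0, "az": 0}, {"fingers": 0.0, "tx": 0, "ty": 0, "tz": 0.033, "ax": 0, "ay": 0, "az": 0}, {"fingers": 0.0, "tx": 0, "ty": 0, "tz": 0.033, "ax": 0, "ay": 0, "az": 0}, {"fingers": 0.0, "tx": 0, "ty": 0.008, "tz": 0, "ax": 0, "ay": 0, "az": 0}, {"fingers": 0.0, "tx": 0, "ty": 0.008, "tz": 0, "ax": 0, "ay": 0, "az": 0}, {"fingers": 0.0, "tx": 0, "ty": 0, "tz": 0, "ax": 0, "ay": 0, "az": 0}], squeeze=40)

```text
clock: 15.7
tcp_pos: [0.5171, 0.1872, 0.2371]
orientation: [[0.993, 0.12, 0.003], [0.12, -0.993, 0.0], [0.003, 0.0, -1.0]]
force: [0.5, -0.1, 0.9]
grip_width: 0.0002
```

```bash
python3 - <<'E'
from h import *
shot('scene','s14',(285,100,385,200),6)
E
```

```text
15.75 [0.5169 0.1876 0.2369] [[0.9927, 0.1209, 0.0023], [0.1209, -0.9927, 0.0004], [0.0023, -0.0001, -1.0]] [-1.08  0.16  0.23] [0.133 0.376 1.289 0.    1.475 0.012] -0.00045665218400611307
```

View pics/s14c.png

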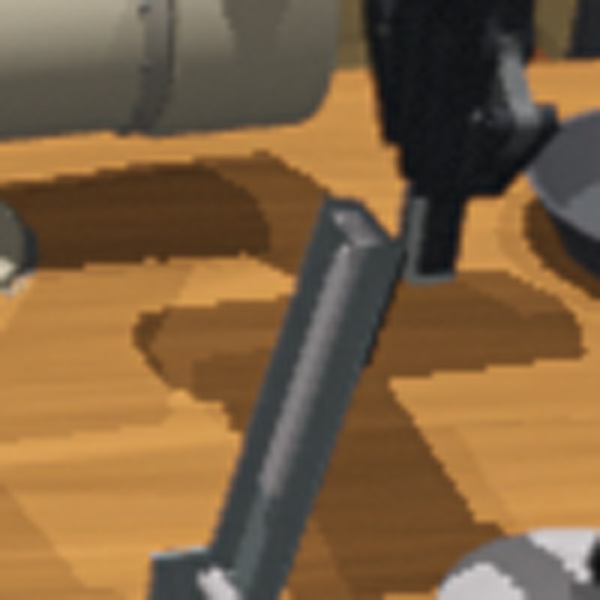

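apply_moves(moves=[{"fingers": 0.0, "tx": 0, "ty": 0.0122, "tz": 0, "ax": 0, "ay": 0, "az": 0}, {"fingers": 0.0, "tx": 0, "ty": 0.0122, "tz": 0, "ax": 0, "ay": 0, "az": 0}, {"fingers": 0.0, "tx": 0, "ty": 0.0122, "tz": 0, "ax": 0, "ay": 0, "az": 0}, {"fingers": 0.0, "tx": 0, "ty": 0.0122, "tz": 0, "ax": 0, "ay": 0, "az": 0}, {"fingers": 0.0, "tx": 0, "ty": 0, "tz": 0, "ax": 0, "ay": 0, "az": 0}], squeeze=40)

```text
clock: 16.38
tcp_pos: [0.5224, 0.1383, 0.2354]
orientation: [[0.993, 0.12, -0.001], [0.12, -0.993, -0.001], [-0.001, 0.001, -1.0]]
force: [-0.8, -0.4, -0.1]
grip_width: -0.0002
```

```bash
python3 - <<'E'
from h import *
shot('scene','s15',(265,90,385,250),4)
E
```

```text
16.425 [0.5223 0.1388 0.2353] [[0.9927, 0.1207, -0.0008], [0.1207, -0.9927, -0.0008], [-0.0009, 0.0007, -1.0]] [ 0.17 -0.39  0.7 ] [ 4.100e-02  3.610e-01  1.316e+00 -1.000e-03  1.465e+00 -8.000e-02] -0.0001312720332286341
```

View pics/s15c.png

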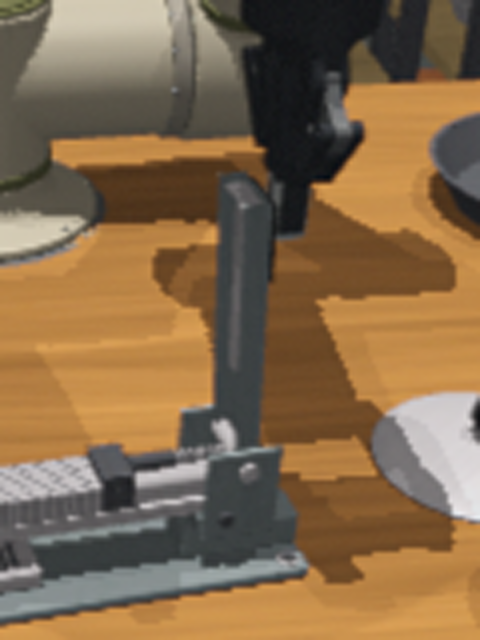

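apply_moves(moves=[{"fingers": 0.0, "tx": 0, "ty": 0.0116, "tz": 0, "ax": 0, "ay": 0, "az": 0}, {"fingers": 0.0, "tx": 0, "ty": 0.0116, "tz": 0, "ax": 0, "ay": 0, "az": 0}, {"fingers": 0.0, "tx": 0, "ty": 0.0116, "tz": 0, "ax": 0, "ay": 0, "az": 0}, {"fingers": 0.0, "tx": 0, "ty": 0.0146, "tz": 0.0042, "ax": 0, "ay": 0, "az": 0}, {"fingers": 0.0, "tx": 0, "ty": 0.0146, "tz": 0.0042, "ax": 0, "ay": 0, "az": 0}, {"fingers": 0.0, "tx": 0, "ty": 0, "tz": 0, "ax": 0, "ay": 0, "az": 0}], squeeze=40)

```text
clock: 17.18
tcp_pos: [0.5303, 0.0746, 0.2268]
orientation: [[0.993, 0.12, -0.001], [0.12, -0.993, -0.001], [-0.001, 0.001, -1.0]]
force: [-0.2, 0.7, 0.3]
grip_width: 0.0002
```

apply_moves(moves=[{"fingers": 0.0, "tx": 0, "ty": 0.0136, "tz": 0.007, "ax": 0, "ay": 0, "az": 0}, {"fingers": 0.0, "tx": 0, "ty": 0.0136, "tz": 0.007, "ax": 0, "ay": 0, "az": 0}, {"fingers": 0.0, "tx": 0, "ty": 0.0119, "tz": 0.0096, "ax": 0, "ay": 0, "az": 0}, {"fingers": 0.0, "tx": 0, "ty": 0.0119, "tz": 0.0096, "ax": 0, "ay": 0, "az": 0}], squeeze=40)

```text
clock: 17.68
tcp_pos: [0.5364, 0.0246, 0.1932]
orientation: [[0.993, 0.122, -0.0], [0.122, -0.993, 0.0], [-0.0, -0.0, -1.0]]
force: [0.4, 2.3, 0.9]
grip_width: 0.0002
```

```bash
python3 - <<'E'
from h import *
shot('scene','s16',(235,90,355,250),4)
E
```

```text
17.725 [0.5361 0.0235 0.1919] [[0.9927, 0.1207, -0.0026], [0.1207, -0.9927, -0.0001], [-0.0026, -0.0002, -1.0]] [-0.47 -1.19 -0.49] [-1.770e-01  3.910e-01  1.401e+00 -1.000e-03  1.352e+00 -2.980e-01] -0.00022752571674582837
```

View pics/s16c.png

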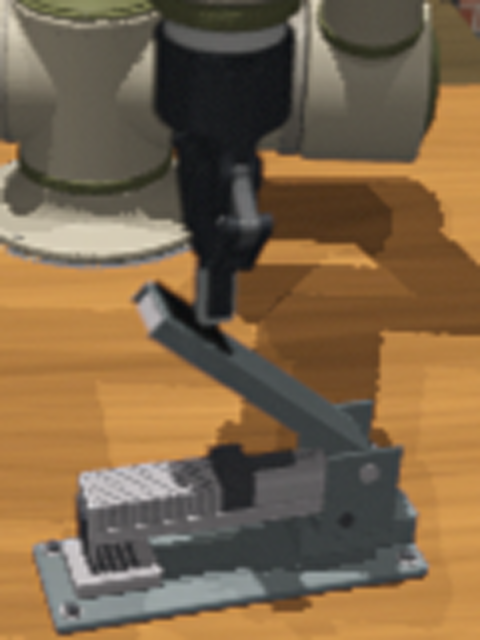

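apply_moves(moves=[{"fingers": 0.0, "tx": 0, "ty": 0.0098, "tz": 0.0117, "ax": 0, "ay": 0, "az": 0}, {"fingers": 0.0, "tx": 0, "ty": 0.0098, "tz": 0.0117, "ax": 0, "ay": 0, "az": 0}, {"fingers": 0.0, "tx": 0, "ty": 0.0072, "tz": 0.0135, "ax": 0, "ay": 0, "az": 0}, {"fingers": 0.0, "tx": 0, "ty": 0.0072, "tz": 0.0135, "ax": 0, "ay": 0, "az": 0}, {"fingers": 0.0, "tx": 0, "ty": 0.0051, "tz": 0.0144, "ax": 0, "ay": 0, "az": 0}, {"fingers": 0.0, "tx": 0, "ty": 0, "tz": 0, "ax": 0, "ay": 0, "az": 0}], squeeze=40)

```text
clock: 18.48
tcp_pos: [0.5405, -0.0136, 0.1278]
orientation: [[0.993, 0.121, -0.003], [0.121, -0.993, 0.001], [-0.003, -0.001, -1.0]]
force: [-0.9, 0.4, 0.3]
grip_width: 0.0003
```

apply_moves(moves=[{"fingers": 0.0, "tx": 0, "ty": 0.0018, "tz": 0.0074, "ax": 0, "ay": 0, "az": 0}, {"fingers": 0.0, "tx": 0, "ty": 0.0018, "tz": 0.0074, "ax": 0, "ay": 0, "az": 0}, {"fingers": 0.0, "tx": 0, "ty": 0.001, "tz": 0.007, "ax": 0, "ay": 0, "az": 0}, {"fingers": 0.0, "tx": 0, "ty": 0, "tz": 0, "ax": 0, "ay": 0, "az": 0}], squeeze=40)

```text
clock: 18.98
tcp_pos: [0.5414, -0.0178, 0.1068]
orientation: [[0.993, 0.122, -0.001], [0.122, -0.993, 0.0], [-0.001, -0.001, -1.0]]
force: [0.5, -0.2, -0.1]
grip_width: 0.0003
```

```bash
python3 - <<'E'
from h import *
shot('scene','s17',(235,120,355,250),5)
E
```

```text
19.025 [ 0.5415 -0.0178  0.1071] [[0.9926, 0.1218, -0.0008], [0.1218, -0.9926, 0.0003], [-0.0008, -0.0004, -1.0]] [ 0.8   0.21 -0.21] [-0.252  0.49   1.509  0.     1.143 -0.374] -6.347083604388556e-05
```

View pics/s17c.png

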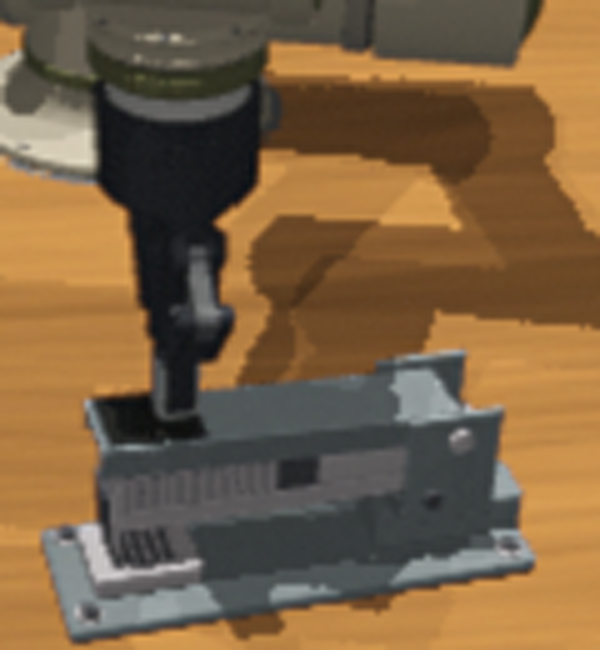

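apply_moves(moves=[{"fingers": 0.0, "tx": 0, "ty": 0.01, "tz": -0.002, "ax": 0, "ay": 0, "az": 0}, {"fingers": 0.0, "tx": 0, "ty": 0, "tz": 0.003, "ax": 0, "ay": 0, "az": 0}, {"fingers": 0.0, "tx": 0, "ty": 0, "tz": 0.003, "ax": 0, "ay": 0, "az": 0}, {"fingers": 0.0, "tx": 0, "ty": 0, "tz": 0.003, "ax": 0, "ay": 0, "az": 0}, {"fingers": 0.0, "tx": 0, "ty": 0, "tz": 0, "ax": 0, "ay": 0, "az": 0}], squeeze=40)

```text
clock: 19.65
tcp_pos: [0.5427, -0.0277, 0.1001]
orientation: [[0.993, 0.122, -0.001], [0.122, -0.993, 0.0], [-0.001, -0.0, -1.0]]
force: [0.5, -0.3, 0.7]
grip_width: 0.0001
```

apply_moves(moves=[{"fingers": 0.0, "tx": 0, "ty": 0, "tz": 0.001, "ax": 0, "ay": 0, "az": 0}, {"fingers": 0.0, "tx": 0, "ty": 0, "tz": 0, "ax": 0, "ay": 0, "az": 0}], squeeze=40)

```text
clock: 19.9
tcp_pos: [0.5428, -0.0277, 0.0993]
orientation: [[0.993, 0.122, -0.0], [0.122, -0.993, 0.0], [-0.0, -0.0, -1.0]]
force: [-0.3, 0.2, 0.1]
grip_width: -0.0003
```

apply_moves(moves=[{"fingers": 0.0, "tx": 0, "ty": 0, "tz": 0.001, "ax": 0, "ay": 0, "az": 0}, {"fingers": 0.0, "tx": 0, "ty": 0, "tz": 0, "ax": 0, "ay": 0, "az": 0}], squeeze=40)

```text
clock: 20.15
tcp_pos: [0.5429, -0.0278, 0.099]
orientation: [[0.993, 0.122, 0.0], [0.122, -0.993, -0.0], [0.0, 0.0, -1.0]]
force: [-1.9, -0.3, 5.7]
grip_width: -0.0
```

apply_moves(moves=[{"fingers": 0.0, "tx": 0, "ty": 0, "tz": 0.001, "ax": 0, "ay": 0, "az": 0}, {"fingers": 0.0, "tx": 0, "ty": 0, "tz": 0, "ax": 0, "ay": 0, "az": 0}], squeeze=40)

```text
clock: 20.4
tcp_pos: [0.543, -0.0278, 0.0989]
orientation: [[0.993, 0.122, 0.001], [0.122, -0.993, -0.0], [0.001, 0.001, -1.0]]
force: [-5.0, 1.5, 13.3]
grip_width: 0.0003
```

Firm stop at z = 0.0989, which matches the expected shut height of the pad top (0.099). I'll lift off and look.

apply_moves(moves=[{"fingers": 0.0, "tx": 0, "ty": 0, "tz": -0.005, "ax": 0, "ay": 0, "az": 0}, {"fingers": 0.0, "tx": 0, "ty": 0, "tz": -0.02, "ax": 0, "ay": 0, "az": 0}, {"fingers": 0.0, "tx": 0, "ty": 0.03, "tz": -0.04, "ax": 0, "ay": 0, "az": 0}, {"fingers": 0.0, "tx": 0, "ty": 0.04, "tz": -0.04, "ax": 0, "ay": 0, "az": 0}, {"fingers": 0.0, "tx": 0, "ty": 0.04, "tz": 0, "ax": 0, "ay": 0, "az": 0}, {"fingers": 0.0, "tx": 0, "ty": 0, "tz": 0, "ax": 0, "ay": 0, "az": 0}, {"fingers": 0.0, "tx": 0, "ty": 0, "tz": 0, "ax": 0, "ay": 0, "az": 0}], squeeze=40)

```text
clock: 21.28
tcp_pos: [0.556, -0.1365, 0.202]
orientation: [[0.993, 0.122, -0.001], [0.122, -0.993, 0.001], [-0.001, -0.001, -1.0]]
force: [-0.8, -0.4, -0.0]
grip_width: 0.0001
```

```bash
python3 - <<'E'
from h import *
shot('scene','s18',(235,150,355,250),6);shot('top','t18');shot('wrist','w18')
np.set_printoptions(precision=1,suppress=True)
H=np.array([.5244,.1203,.085]);X=np.array([.1213,-.9926,0]);Y=np.array([.9926,.1213,0]);Z=np.array([0,0,1.])
for th in (0,.05):
    a=np.cos(th)*X+np.sin(th)*Z;n=-np.sin(th)*X+np.cos(th)*Z
    print(th,[proj('scene',H+.182*a+.010*n+s*.022*Y) for s in(-1,1)])
E
```

```text
21.325 [ 0.5561 -0.1361  0.2021] [[0.9925, 0.1225, -0.0009], [0.1225, -0.9925, 0.0006], [-0.0008, -0.0007, -1.0]] [ 0.09 -0.01 -0.15] [-0.447  0.442  1.284  0.     1.417 -0.57 ] -3.149680276522842e-07
21.375 [ 0.5561 -0.136   0.2022] [[0.9924, 0.1228, -0.0007], [0.1228, -0.9924, 0.0005], [-0.0006, -0.0005, -1.0]] [-0.05 -0.22 -0.39] [-0.447  0.442  1.283  0.     1.417 -0.57 ] 4.2425809932019694e-05
21.425 [ 0.5562 -0.136   0.2023] [[0.9924, 0.1229, -0.0005], [0.1229, -0.9924, 0.0004], [-0.0004, -0.0004, -1.0]] [ 0.27  0.18 -0.39] [-0.447  0.442  1.283  0.     1.417 -0.57 ] -0.00021867289197107764
0 [array([250.7, 202.8]), array([254.1, 213.2])]
0.05 [array([250.9, 199.8]), array([254.4, 210.2])]
```

View pics/s18c.png

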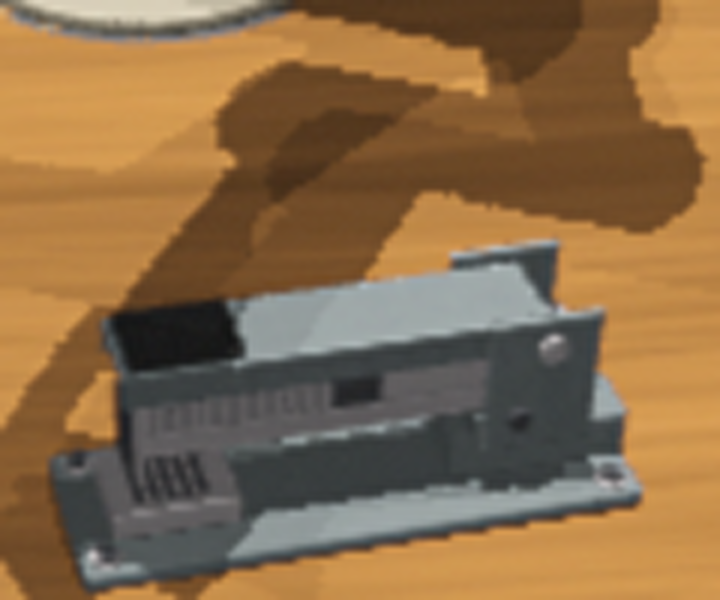

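View pics/w18.png

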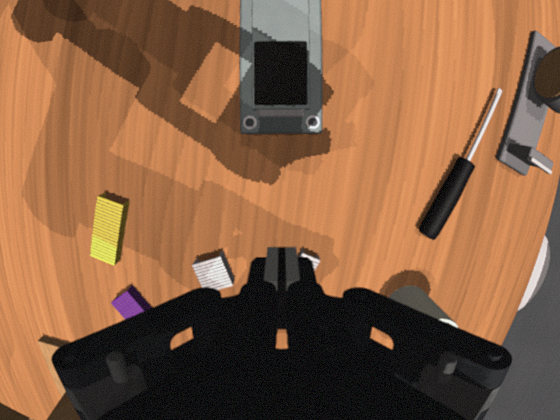

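View pics/t18.png

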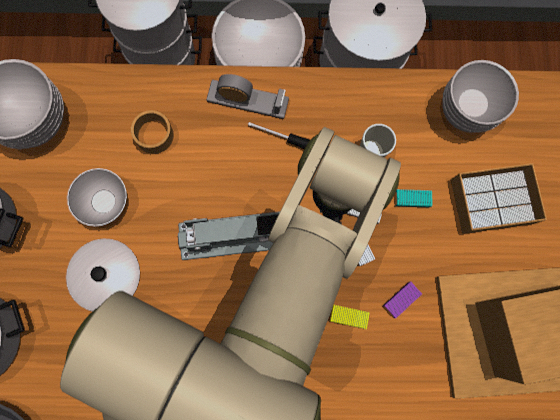

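The cap lies level. Its nose corners are at about (252, 204) and (256, 213) in the scene picture, against (251, 203) and (254, 213) worked out for fully shut. The stick and follower are in line under it, and the arm is clear. Handing in.

```bash
python3 -c "
from station import *
print(finish_job())"
```

```text
the job is handed in; nothing more can be done
None
```

The stapler is loaded with the wide 80 mm stick and its cap is pressed shut. I handed the job in at about 21.4 s of the 72 s allowed; the hand-in gives no verdict.

**Loading:** I set the stick on the rail tail first with its nose tilted up and pushed the follower back about 15.5 mm against roughly 4 N. The front end then dropped down behind the nose plate. I lowered the stick level until it touched at the seat height, eased it forward against the nose plate and let go. The pictures then showed it flush, with the follower against its tail.

**Closing:** I swung the cap over with the closed fingers and pressed on the pad. It came to a firm stop at 98.9 mm, against 99 mm expected for fully shut, with about 13 N. In the scene picture its nose corners lie within about 2 pixels of where a shut cap should appear.

**Things that went differently:**
- The first two move calls were refused because rows need every key filled in; the arm did not move.
- I cut the stick's tilt from 0.28 to 0.12 rad before lowering it, because the wrist would have come close to the upright cap.

In the last pictures the other things on the counter look undisturbed as far as they can be seen. The arm hid part of the stub and the narrow stick in the final top view. No check failed.

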